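Count, fill and date-code a jar of scent tablets

ROBOT

A 7-joint arm with a two-finger parallel gripper is mounted at the origin on the work surface. World frame = base frame: x ahead of the robot, y to its left, z up, the work surface at z = 0. Lengths are in m, angles in degrees, forces in N, time in s.
With the tool pointing down it reaches from about 0.4 to 0.9 m from the base axis. Payload 5.5 kg.
Tool frame: the origin (TCP) lies between the finger pads; the fingertips stand 8 mm ahead of it and the grasp point (between the pads) lies 11 mm behind it; z points along the fingers, y is the line along which they close (so a half turn about z gives the same grasp; the last joint's range is limited). The gripper opens to 85 mm and grips with 20 to 120 N. Pads are 22 mm wide; open, the fingers measure 114 mm over their backs; the gripper's body (76 mm by 85 mm) begins 54 mm behind the grasp point. The pads swing forward as they close: fully open they stand 13 mm farther back than shut.
Start: joints at [-56.654, 28.699, -24.465, 88.831, 12.651, 65.22, -12.049], TCP at [0.204, 0.617, 0.239] pointing down, gripper open.
Joint ranges: [-164.97, 164.97], [-17.58, 116.51], [-87.97, 89.64], [11.32, 138.91], [-80.73, 260.73], [10.89, 115.49], [-147.41, 147.41]. Speed limits (degrees/s): [147.25, 147.25, 180, 180, 180, 180, 180].

INTERFACE

Orientations are given as [roll, pitch, yaw] about the fixed x, y, z axes, in that order (R = Rz(yaw) Ry(pitch) Rx(roll)).
In Python, from station import sense, grab_frame, camera_info, job, models gives the robot as it stands. The module is installed in compiled form; this text tells all that it offers.
- The arm moves only by the tool send_rows, never from a script. Its argument "increments" is a list that holds one entry, the list of rows, each a list of 6 numbers: the shift along the tool's x, y, z in cm, then the turn, a rotation vector about the tool's x, y, z in rad. In form: [[[dx, dy, dz, rx, ry, rz], ...]]. A call has 1 to 5 rows; each row is the pose to reach, as a shift and turn from the pose commanded when the call began, along the tool's axes at that moment; what a row does not reach only later rows make up. A row lasts 1/8 s, in which the tool goes at most 62.5 mm and 10.7 degrees, less where a joint would pass 70% of its speed; a pose out of reach is approached as far as the arm can. A call with a gripper value outside its range is refused whole. "grip" is the opening, from 0 (shut) to 1 (fully open), set as the call begins (left out, the last holds). The fingers move at their own pace and stop on an object; "squeeze" is the grip in N (left out, the last holds). Time passes only in rows, so rows that repeat a pose let the fingers close. It gives the time, the measured TCP pose, the force, the opening and the grip force at its end, in the units of the state.
- sense(): the state, without advancing time (a new reading comes with each control period).
- grab_frame(name): name is "scene" or "top" or "wrist"; returns the picture (480x640x3 uint8, red, green, blue); there is no depth.
- camera_info(name): a dict with "fx", "fy", "cx", "cy" (pixels), "world_from_camera" (4x4, takes a point from camera to world coordinates); the wrist camera has in their place "T_tool_cam" (4x4, takes a point from camera to tool coordinates, whose origin is the TCP and whose axes are the flange's). Camera axes: x right, y up, looking along -z (the intrinsics and any distortion apply to the point x, -y, -z); pixel columns grow to the right and rows downward; lengths in m; the calibration is good to about 2 mm. The wrist camera is an equidistant fisheye: a pixel r from the principal point sees the ray r / f radians off the axis. A picture is of the moment at which its call begins: read the wrist's pose just before it. camera_info takes no time and is no camera call.
- job.close_job(): hands the job in; it is judged then, once.
Trained networks look in the newest picture that a camera, given by its name, has taken for a name from the list of things; names that differ only in an ending like _2 or _b are one class to them, and where a whole thing is asked for, a point or a joint stands for the part that bears it (a point fixed in the world has none). Each returns a list of dicts, best first, with "conf" (0 to 1); they miss things now and then, are a little off and sometimes report something else, mostly with a low value. They report only what shows in the picture. A call takes as long as a camera call. They do not tell look-alikes from the thing itself.
- models.search_frame(camera, target): "rect" ([left, top, width, height] in pixels, round what is visible of it).
- models.tip_of(camera, target): "uv" ([column, row] in pixels: a listed point, or the origin of a listed thing).
The state is a dict: "clock": time; "joint_pos": joint angles; "joint_vel": joint speeds; "joint_torque": joint torques, N m; "ee_pos": TCP position; "eef_rot": TCP orientation; "ft_force": force on the tool from outside, world axes, zero at the start; "ft_torque": the same for the moment, N m; "opening": finger opening in m; "finger_force": force on a finger pad.
Only numpy, scipy, OpenCV 4.12 (cv2) and the standard library are available. Lean on these libraries where they do the work, as an engineer would, in place of code of your own. Each camera call takes 0.05 s, during which the arm holds its last target. There are 200 camera calls.

TASK

Pick every green tablet out of the pocket tray and collect them all in the scoop on the scale, leaving the orange ones where they are; then tip the scoop out into the open jar on the belt and put the empty scoop back on the scale pan. Then stand the filled jar on the belt squarely in front of the print head, turned so that its white code window faces the nozzle, about 15 mm away, and only then press the green print button. Leave everything else on the bench alone; if something gets knocked, put it right before you finish.

Things in the scene. Friction and masses are not known exactly. Their poses are not given: they have to be found in the camera images.
- tray: fixed blue pocket tray lying on the table, 110 (its x) x 222 (its y) x 8 mm; origin under its centre. 2 x 4 square pockets 24 mm wide and 5 mm deep, at x = +-26 mm and y = +-27, +-81 mm; a tablet stands on its pocket's floor 3 mm above the table and so sticks up 11 mm above the tray
- green1: green two-layer scent tablet (white lower half, green upper half), 20 x 20 x 16 mm (x, y, z), 12 g; origin at its centre. Starts in a pocket of the tray, flat, sides within 0.1 rad of the pocket's. 4 to 6 of the six green tablets are there in a given start; the others are absent
- green2: green two-layer scent tablet (white lower half, green upper half), 20 x 20 x 16 mm (x, y, z), 12 g; origin at its centre. Starts in a pocket of the tray, flat, sides within 0.1 rad of the pocket's. 4 to 6 of the six green tablets are there in a given start; the others are absent
- green3: green two-layer scent tablet (white lower half, green upper half), 20 x 20 x 16 mm (x, y, z), 12 g; origin at its centre. Starts in a pocket of the tray, flat, sides within 0.1 rad of the pocket's. 4 to 6 of the six green tablets are there in a given start; the others are absent
- green4: green two-layer scent tablet (white lower half, green upper half), 20 x 20 x 16 mm (x, y, z), 12 g; origin at its centre. Starts in a pocket of the tray, flat, sides within 0.1 rad of the pocket's. 4 to 6 of the six green tablets are there in a given start; the others are absent
- green5: green two-layer scent tablet (white lower half, green upper half), 20 x 20 x 16 mm (x, y, z), 12 g; origin at its centre. Starts in a pocket of the tray, flat, sides within 0.1 rad of the pocket's. 4 to 6 of the six green tablets are there in a given start; the others are absent
- green6: green two-layer scent tablet (white lower half, green upper half), 20 x 20 x 16 mm (x, y, z), 12 g; origin at its centre. Starts in a pocket of the tray, flat, sides within 0.1 rad of the pocket's. 4 to 6 of the six green tablets are there in a given start; the others are absent
- orange1: orange two-layer tablet of another scent, same size as the green ones, origin at its centre; stays in its pocket of the tray
- orange2: orange two-layer tablet of another scent, same size as the green ones, origin at its centre; stays in its pocket of the tray
- scale_pan (a point): centre of the flat square dark steel pan of the fixed blue bench scale, 60 mm above the table; the pan is 170 x 170 mm, its sides along this frame's x and y, and does not sink; the scale's display (34 mm high) lies on its -x side, 85 to 142 mm from the centre
- scoop: loose aluminium weighing scoop, about 130 g, on the scale pan; origin on its underside, +x out of the open mouth. Floor 3 mm thick from x = -48 to 25 mm, then a 15 degree ramp up to the lip at x = 68 mm. Side walls, 48 mm apart inside, 54 outside, from x = -48 to 68 mm, 34 mm high; back wall at x = -48 mm. Tablets slide out over the lip once it is tipped 50 to 70 degrees mouth down
- scoop_grip (a point): middle of the scoop's black solid grip behind the back wall, at (-76, 0, 25) mm of the scoop; the grip runs along the scoop's x from -100 to -48 mm, is 12 mm thick (y) and 22 mm high (z from 14 to 36 mm)
- scoop_lip (a point): middle of the scoop's lip, its upper front edge at the mouth, at (68, 0, 14) mm of the scoop
- conveyor: fixed bench conveyor, standing still, 200 mm wide (x) and 1200 mm long (y); origin on the table below its centre; the flat black belt is at 70 mm height
- jar: loose open round white jar with a lime label, standing on the belt, about 110 g, outer diameter 66 mm, inner 60 mm, 90 mm high, inner floor 4 mm up; origin under its centre. Its +x points to the white code window and to the small dark lug on the rim above it
- jar_code (a point): centre of the jar's code window (white, with a dark blue frame), on the jar's side 45 mm above its foot and 33 mm from its axis, in the jar's +x direction
- print_head: fixed print head on a column: a steel box 42 x 42 mm and 165 mm long lying across the belt at 94 to 136 mm height, its end face (the nozzle plate) looking along its own -x, towards the robot; origin on the table below the nozzle plate. The steel column (25 mm thick, 270 mm high) stands at its (110, 75) mm
- nozzle (a point): nozzle: centre of the print head's end face, 115 mm above the table (45 mm above the belt), axes as print_head
- print_button (a joint): travel of the green print push button, 0 out, 0.006 m fully in; its spring needs 5 N to go fully in and pushes it back out. It counts as pressed from 0.004 m on
- print_button_top (a point): centre of the green button's top (28 mm wide), on a grey and yellow box 75 mm square; it is pressed straight down
- done_jar: finished jar with a green lid, 70 mm wide, 104 mm high, standing on the belt beyond the print head; origin under its centre; leave it alone
- wash_bottle: white wash bottle with a red cap, 60 mm wide, 165 mm high; origin under its centre; leave it alone
- tape: roll of brown tape lying flat, 90 mm wide, 48 mm high; origin under its centre; leave it alone
- marker: blue marker pen lying on the table, 110 x 12 mm, origin under its centre; leave it alone
Things that resemble listed ones, but are neither listed nor needed, are in the scene too. Several things have the shape of the scoop; the one meant has the colours described above. Leave any pink look-alike of the jar alone.

How it is judged (in metres and radians):
On the way, in this order (a step that is already met when the one before it is completed fails the run):
1. all the green tablets lie in the scoop while it stands on the scale pan (x of green1 in the frame of scoop between -0.05 and 0.062 m and y of green1 in the frame of scoop between -0.027 and 0.027 m and z of green1 in the frame of scoop between 0 and 0.05 m and x of green2 in the frame of scoop between -0.05 and 0.062 m and y of green2 in the frame of scoop between -0.027 and 0.027 m and z of green2 in the frame of scoop between 0 and 0.05 m and x of green3 in the frame of scoop between -0.05 and 0.062 m and y of green3 in the frame of scoop between -0.027 and 0.027 m and z of green3 in the frame of scoop between 0 and 0.05 m and x of green4 in the frame of scoop between -0.05 and 0.062 m and y of green4 in the frame of scoop between -0.027 and 0.027 m and z of green4 in the frame of scoop between 0 and 0.05 m and x of green5 in the frame of scoop between -0.05 and 0.062 m and y of green5 in the frame of scoop between -0.027 and 0.027 m and z of green5 in the frame of scoop between 0 and 0.05 m and x of green6 in the frame of scoop between -0.05 and 0.062 m and y of green6 in the frame of scoop between -0.027 and 0.027 m and z of green6 in the frame of scoop between 0 and 0.05 m and z of scoop in the frame of scale_pan between -0.008 and 0.008 m and x of scoop in the frame of scale_pan between -0.085 and 0.085 m and y of scoop in the frame of scale_pan between -0.085 and 0.085 m and angle between scoop's own z axis and vertical below 0.08 rad), for 0.2 s.
2. the scoop, still holding tablets, is tipped more than 20 degrees with its lip over the jar's mouth (angle between scoop's own z axis and vertical above 0.35 rad and horizontal distance between scoop_lip and jar below 0.06 m and z of scoop_lip in the frame of jar above 0.075 m and ((x of green1 in the frame of scoop between -0.05 and 0.062 m and y of green1 in the frame of scoop between -0.027 and 0.027 m and z of green1 in the frame of scoop between 0 and 0.05 m) or (x of green2 in the frame of scoop between -0.05 and 0.062 m and y of green2 in the frame of scoop between -0.027 and 0.027 m and z of green2 in the frame of scoop between 0 and 0.05 m) or (x of green3 in the frame of scoop between -0.05 and 0.062 m and y of green3 in the frame of scoop between -0.027 and 0.027 m and z of green3 in the frame of scoop between 0 and 0.05 m) or (x of green4 in the frame of scoop between -0.05 and 0.062 m and y of green4 in the frame of scoop between -0.027 and 0.027 m and z of green4 in the frame of scoop between 0 and 0.05 m) or (x of green5 in the frame of scoop between -0.05 and 0.062 m and y of green5 in the frame of scoop between -0.027 and 0.027 m and z of green5 in the frame of scoop between 0 and 0.05 m) or (x of green6 in the frame of scoop between -0.05 and 0.062 m and y of green6 in the frame of scoop between -0.027 and 0.027 m and z of green6 in the frame of scoop between 0 and 0.05 m))).
3. all the green tablets are in the jar (horizontal distance between each of green1, green2, green3, green4, green5, green6 and jar below 0.032 m and z of green1 in the frame of jar between 0 and 0.088 m and z of green2 in the frame of jar between 0 and 0.088 m and z of green3 in the frame of jar between 0 and 0.088 m and z of green4 in the frame of jar between 0 and 0.088 m and z of green5 in the frame of jar between 0 and 0.088 m and z of green6 in the frame of jar between 0 and 0.088 m), for 0.2 s.
4. the print button is pressed while the filled jar stands in front of the print head with its code window facing the nozzle (all of step 3 and value of joint print_button above 0.004 m and x of jar_code in the frame of nozzle between -0.027 and -0.005 m and y of jar_code in the frame of nozzle between -0.009 and 0.009 m and angle between the x axis of jar and the x axis of print_head, either way round below 0.18 rad and angle between jar's own z axis and vertical below 0.06 rad and z of jar_code in the frame of nozzle between -0.008 and 0.008 m), for 0.05 s.
At the end, for the whole second after the job is handed in: Every green tablet is in the jar; jar upright on the belt, code window 5-27 mm from the nozzle, within 9 mm sideways and 10 degrees of facing it; scoop level on the scale pan; button out; orange tablets within 20 mm and bystanders within 30 mm of where they were (all of step 3 and x of jar_code in the frame of nozzle between -0.027 and -0.005 m and y of jar_code in the frame of nozzle between -0.009 and 0.009 m and angle between the x axis of jar and the x axis of print_head, either way round below 0.18 rad and angle between jar's own z axis and vertical below 0.06 rad and z of jar_code in the frame of nozzle between -0.008 and 0.008 m and linear speed of each of jar, scoop below 0.02 m/s and z of scoop in the frame of scale_pan between -0.008 and 0.008 m and x of scoop in the frame of scale_pan between -0.085 and 0.085 m and y of scoop in the frame of scale_pan between -0.085 and 0.085 m and angle between scoop's own z axis and vertical below 0.08 rad and value of joint print_button below 0.003 m and distance of each of orange1, orange2 from where it was at the start of the episode below 0.02 m and distance of each of done_jar, wash_bottle, tape, marker from where it was at the start of the episode below 0.03 m); the robot touches nothing.
It fails at once if an orange tablet is taken out of its place (moved more than 30 mm) (distance of any of orange1, orange2 from where it was at the start of the episode above 0.03 m).
It fails at once if a bystander is pushed away by more than 50 mm (distance of any of done_jar, wash_bottle, tape, marker from where it was at the start of the episode above 0.05 m).
It fails at once if the print button is pressed while no jar stands anywhere near the print head (code window more than 90 mm from the nozzle) (value of joint print_button above 0.004 m and distance between jar_code and nozzle above 0.09 m).
Of green1, green2, green3, green4, green5, green6 only 4 to 6 are there at a start; the rules pass over those that are not, and their reading is None.
At some moment in a run one of jar, scoop may be knocked a few centimetres aside while the robot is not near it.
It also fails if it takes over 210 s, if anything falls off the work surface, if the arm or the gripper's body presses on something with over 40 N, if the wrist force passes 120 N, or if a joint passes its speed limit or range.

## Working session

There is one attempt and no reset: what is moved stays moved. The work goes in short steps, Python scripts to look and compute and a tool call to move; the robot and the scene stay as the last step left them, time stands still between calls to the robot, and variables do not carry over. Pictures are saved under pics/ and viewed, at most 14 in all, crops included, and the job is handed in when it is done.

Besides the shell and the picture viewer there is one more tool, called after "Call:" as name(argument=value, ...), one argument or row to a line, values as JSON. send_rows: Moves the arm, as the interface text tells. Its arguments: {"type":"object","properties":{"increments":{"type":"array"},"grip":{"type":"number"},"squeeze":{"type":"number"}},"required":["increments"]}

```bash
mkdir -p pics; ls; python3 - <<'E'
from station import *
import cv2,numpy as np
s=sense(); print({k:np.round(v,3).tolist() for k,v in s.items()})
for n in ['scene','top','wrist']:
    i=camera_info(n); print(n,{k:np.round(v,4).tolist() for k,v in i.items()})
    cv2.imwrite(f'pics/{n}0.png',grab_frame(n)[:,:,::-1])
E
```

```text
pics
{'clock': 0.0, 'joint_pos': [-56.652, 28.754, -24.452, 88.892, 12.649, 65.222, -12.049], 'joint_vel': [0.044, -0.014, 0.021, -0.059, -0.056, 0.01, -0.088], 'joint_torque': [-0.0, -56.952, -5.817, -28.094, 0.01, 0.012, 0.0], 'ee_pos': [0.204, 0.617, 0.238], 'eef_rot': [-179.885, -0.004, 161.734], 'ft_force': [0.196, -0.026, -0.091], 'ft_torque': [0.045, -0.041, 0.005], 'finger_force': 0.0, 'opening': 0.085}
scene {'fx': 491.3208, 'fy': 491.3208, 'cx': 318.8527, 'cy': 237.3753, 'world_from_camera': [[-0.0893, -0.7928, 0.6029, 1.1953], [0.996, -0.0762, 0.0473, 0.0019], [0.0085, 0.6047, 0.7964, 0.9947], [0.0, 0.0, 0.0, 1.0]]}
top {'fx': 482.8649, 'fy': 482.8649, 'cx': 302.36, 'cy': 238.2909, 'world_from_camera': [[-0.0165, 0.9861, -0.1654, 0.3257], [-0.9996, -0.0125, 0.0248, -0.0175], [0.0224, 0.1657, 0.9859, 1.2708], [0.0, 0.0, 0.0, 1.0]]}
wrist {'fx': 371.6483, 'fy': 371.6483, 'cx': 317.7773, 'cy': 243.3166, 'T_tool_cam': [[0.0016, 0.9489, 0.3156, 0.0808], [1.0, -0.0014, -0.0008, 0.0001], [-0.0003, 0.3156, -0.9489, -0.1344], [0.0, 0.0, 0.0, 1.0]]}
```

View pics/scene0.png

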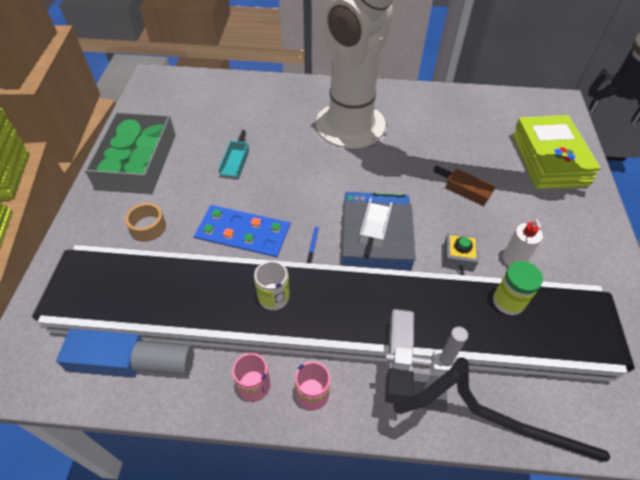

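View pics/top0.png

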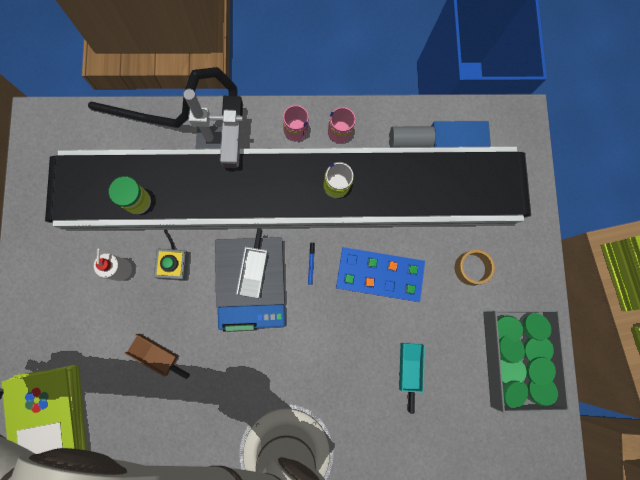

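```bash
cat > h.py <<'E'
from station import *
import cv2,numpy as np
from scipy.spatial.transform import Rotation as R
def toolT(s=None):
    s=s or sense(); T=np.eye(4); T[:3,:3]=R.from_euler('xyz',s['eef_rot'],degrees=True).as_matrix(); T[:3,3]=s['ee_pos']; return T
def ray(cam,uv,T=None):
    i=camera_info(cam); a=(uv[0]-i['cx'])/i['fx']; b=(uv[1]-i['cy'])/i['fy']
    if cam=='wrist':
        W=(toolT() if T is None else T)@np.array(i['T_tool_cam']); r=np.hypot(a,b); k=np.sin(r)/r if r>1e-9 else 1
        d=np.array([a*k,-b*k,-np.cos(r)])
    else: W=np.array(i['world_from_camera']); d=np.array([a,-b,-1.])
    d=W[:3,:3]@d; return W[:3,3],d/np.linalg.norm(d)
def onz(cam,uv,z,T=None):
    o,d=ray(cam,uv,T); return o+d*(z-o[2])/d[2]
def tri(rays):
    A=0;b=0
    for o,d in rays:
        P=np.eye(3)-np.outer(d,d); A=A+P; b=b+P@o
    p=np.linalg.solve(A,b); return p,[np.linalg.norm((np.eye(3)-np.outer(d,d))@(p-o)) for o,d in rays]
def proj(cam,p,T=None):
    i=camera_info(cam)
    W=(toolT() if T is None else T)@np.array(i['T_tool_cam']) if cam=='wrist' else np.array(i['world_from_camera'])
    q=np.linalg.inv(W)@np.append(p,1); x,y,z=q[0],-q[1],-q[2]
    if cam=='wrist':
        r=np.hypot(x,y); t=np.arctan2(r,z); return np.array([i['cx']+i['fx']*t*x/r,i['cy']+i['fy']*t*y/r])
    return np.array([i['cx']+i['fx']*x/z,i['cy']+i['fy']*y/z])
def go(p,rpy=None,T=None):
    "pose wanted in world -> row (cm, rotvec) from current pose"
    T=toolT() if T is None else T; d=T[:3,:3].T@(np.array(p)-T[:3,3])*100
    r=np.zeros(3) if rpy is None else R.from_matrix(T[:3,:3].T@R.from_euler('xyz',rpy,degrees=True).as_matrix()).as_rotvec()
    return np.round(np.r_[d,r],3).tolist()
def grab(name,save=None):
    f=grab_frame(name)
    if save: cv2.imwrite(f'pics/{save}.png',f[:,:,::-1])
    return f
E
python3 - <<'E'
from h import *
grab('top');grab('scene')
for t in ['tray','scale_pan','scoop','scoop_grip','scoop_lip','jar','jar_code','print_head','nozzle','print_button_top','done_jar','wash_bottle','tape','marker','green1','orange1']:
    D={c:models.tip_of(c,t)[:(6 if t[-1]=='1' else 3)] for c in ['top','scene']}
    for c in D: print(t,c,[(np.round(d['uv']).astype(int).tolist(),round(d['conf'],2)) for d in D[c]])
    if D['top'] and D['scene'] and t[-1]!='1': p,e=tri([ray(c,D[c][0]['uv']) for c in D]); print('   ',p.round(3),np.round(e,4))
E
```

```text
tray top [([376, 275], 0.58)]
tray scene [([244, 227], 0.69), ([273, 228], 0.52)]
    [ 0.438 -0.245  0.013] [0.0047 0.0047]
scale_pan top [([249, 273], 0.97), ([389, 265], 0.51)]
scale_pan scene [([379, 229], 0.88), ([403, 315], 0.41)]
    [0.442 0.089 0.051] [0.0011 0.0011]
scoop top [([250, 271], 0.92), ([410, 370], 0.8), ([154, 354], 0.78)]
scoop scene [([374, 228], 0.85), ([463, 186], 0.72), ([233, 160], 0.68)]
    [0.447 0.081 0.061] [0.0046 0.0046]
scoop_grip top [([416, 401], 0.8), ([255, 237], 0.62), ([377, 273], 0.16)]
scoop_grip scene [([441, 171], 0.93), ([243, 140], 0.85), ([366, 249], 0.7)]
    [ 0.312 -0.016  0.334] [0.2613 0.2613]
scoop_lip top [([135, 344], 0.94), ([248, 297], 0.87), ([413, 345], 0.57)]
scoop_lip scene [([380, 209], 0.86), ([229, 174], 0.68), ([492, 194], 0.57)]
    [0.308 0.225 0.055] [0.1393 0.1393]
jar top [([296, 129], 0.96), ([336, 187], 0.73), ([337, 128], 0.68)]
jar scene [([311, 397], 0.94), ([254, 388], 0.81), ([273, 294], 0.62)]
    [ 0.848 -0.037 -0.006] [0.0004 0.0004]
jar_code top [([304, 131], 0.97), ([329, 169], 0.82), ([334, 123], 0.8
[... 677 characters left out ...]
121, 268], 0.74)]
wash_bottle scene [([515, 259], 0.79), ([378, 205], 0.22)]
    [0.465 0.428 0.003] [0.0018 0.0018]
tape top [([472, 269], 0.71)]
tape scene [([149, 228], 0.78), ([510, 301], 0.57), ([516, 258], 0.18)]
    [ 0.451 -0.499 -0.004] [0.0021 0.0021]
marker top [([312, 263], 0.6)]
marker scene [([313, 244], 0.5)]
    [ 0.471 -0.071  0.008] [0.0011 0.0011]
green1 top [([411, 288], 0.61), ([350, 276], 0.6), ([412, 268], 0.6), ([371, 263], 0.43)]
green1 scene [([246, 238], 0.63), ([208, 228], 0.47), ([273, 225], 0.44), ([211, 214], 0.43)]
orange1 top [([388, 267], 0.62), ([371, 281], 0.62), ([412, 290], 0.49), ([137, 198], 0.17)]
orange1 scene [([226, 236], 0.54), ([256, 221], 0.43)]
```

Call:
send_rows(
  increments=[
    [[-16,-14,-1.5,0,0,0],[-16,-14,-1.5,0,0,0],[-16,-14,-1.5,0,0,0],[-16,-14,-1.5,0,0,0]],
  ],
  grip=0.42,
  squeeze=30,
)

```text
clock: 2.35
ee_pos: [0.3146, 0.4304, 0.2546]
eef_rot: [-180.0, 0.1, 161.4]
ft_force: [0.7, 0.6, -0.6]
opening: 0.036
finger_force: 0.0
```

Call:
send_rows(
  increments=[
    [[-16,-14,-1.5,0,0,0],[-16,-14,-1.5,0,0,0],[-16,-14,-1.5,0,0,0],[-16,-14,-1.5,0,0,0]],
  ],
)

```text
clock: 2.85
ee_pos: [0.422, 0.2471, 0.2698]
eef_rot: [-180.0, 0.1, 161.4]
ft_force: [-0.7, -0.0, 0.2]
opening: 0.0357
finger_force: 0.0
```

Call:
send_rows(
  increments=[
    [[-7.1,-21.4,0,0,0,0],[-7.1,-21.4,0,0,0,0],[-7.1,-21.4,0,0,0,0],[-7.1,-21.4,0,0,0,0]],
  ],
)

```text
clock: 3.35
ee_pos: [0.4199, 0.0224, 0.2696]
eef_rot: [-180.0, 0.1, 161.6]
ft_force: [0.8, 0.2, -0.8]
opening: 0.0357
finger_force: 0.0
```

Call:
send_rows(
  increments=[
    [[-7.1,-21.4,1,0,0,-0.145],[-7.1,-21.4,1,0,0,-0.145],[-7.1,-21.4,1,0,0,-0.145],[-7.1,-21.4,1,0,0,-0.145],[-7.1,-21.4,1,0,0,-0.145]],
  ],
)

```text
clock: 3.98
ee_pos: [0.4198, -0.2035, 0.2594]
eef_rot: [-179.9, 0.0, 169.7]
ft_force: [-0.9, 1.4, 0.7]
opening: 0.0355
finger_force: 0.0
```

```bash
python3 - <<'E'
from h import *
T=toolT(); f=grab('wrist','w1')
np.save('w1T.npy',T); hsv=cv2.cvtColor(f,cv2.COLOR_RGB2HSV)
for nm,lo,hi in [('green',(40,90,50),(85,255,255)),('orange',(5,140,90),(18,255,255)),('blue',(105,120,60),(125,255,255))]:
    m=cv2.inRange(hsv,lo,hi); n,l,st,c=cv2.connectedComponentsWithStats(m)
    for k in range(1,n):
        if st[k,4]>150: print(nm,c[k].round(1),st[k,4],onz('wrist',c[k],.019,T).round(4))
E
```

```text
green [  6.2 164.3] 981 [ 0.2824 -0.5956  0.019 ]
green [352.5 206.1] 358 [ 0.4295 -0.1688  0.019 ]
green [200.9 207. ] 336 [ 0.4008 -0.3268  0.019 ]
green [205.1 252.4] 307 [ 0.4514 -0.3359  0.019 ]
green [301.2 252.6] 333 [ 0.4702 -0.2307  0.019 ]
orange [300.7 205.9] 351 [ 0.4198 -0.2214  0.019 ]
orange [252.2 252.4] 322 [ 0.4607 -0.2831  0.019 ]
blue [552.9  97.2] 4698 [0.3388 0.0814 0.019 ]
blue [281.5 224.7] 16610 [ 0.4361 -0.2451  0.019 ]
blue [443.7 213.4] 486 [ 0.4537 -0.0717  0.019 ]
blue [ 29.4 389.3] 3049 [ 0.6399 -0.7601  0.019 ]
```

View pics/w1.png

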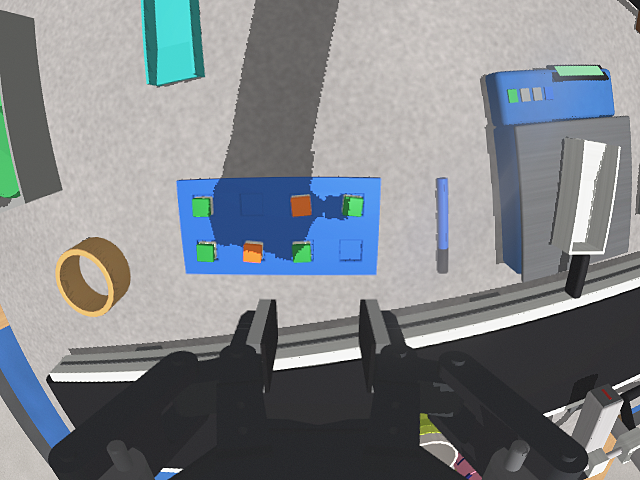

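Call:
send_rows(
  increments=[
    [[-5.45,-1.77,15.9,0,0,0],[-5.45,-1.77,15.9,0,0,0],[-5.45,-1.77,15.9,0,0,0],[-5.45,-1.77,15.9,0,0,0]],
  ],
)

```text
clock: 4.53
ee_pos: [0.4696, -0.2239, 0.097]
eef_rot: [179.9, -0.4, 170.2]
ft_force: [-0.9, 1.1, -0.2]
opening: 0.0357
finger_force: 0.0
```

```bash
python3 - <<'E'
from h import *
T=toolT(); f=grab('wrist','w2'); T1=np.load('w1T.npy'); np.save('w2T.npy',T)
def blobs(f,T):
    hsv=cv2.cvtColor(f,cv2.COLOR_RGB2HSV); o=[]
    for nm,lo,hi in [('green',(40,90,50),(85,255,255)),('orange',(5,140,90),(18,255,255))]:
        n,l,st,c=cv2.connectedComponentsWithStats(cv2.inRange(hsv,lo,hi))
        o+=[(nm,c[k],onz('wrist',c[k],.019,T)) for k in range(1,n) if st[k,4]>150]
    return o
A=blobs(cv2.imread('pics/w1.png')[:,:,::-1].copy(),T1); B=blobs(f,T)
for n,c,p in B:
    q=min((a for a in A if a[0]==n),key=lambda a:np.linalg.norm(a[2]-p))
    P,e=tri([ray('wrist',c,T),ray('wrist',q[1],T1)]); print(n,c.round(1),p.round(4),q[2].round(4),'tri',P.round(4),e[0].round(4))
print(T.round(4))
E
```

```text
green [629.6  24.4] [0.33   0.0354 0.019 ] [ 0.4295 -0.1688  0.019 ] tri [ 0.3841 -0.1792  0.2055] 0.0011
green [396.9 181.7] [ 0.4296 -0.1697  0.019 ] [ 0.4295 -0.1688  0.019 ] tri [ 0.4307 -0.1686  0.0136] 0.0001
green [137.5 183.4] [ 0.4013 -0.326   0.019 ] [ 0.4008 -0.3268  0.019 ] tri [ 0.4015 -0.3285  0.0144] 0.0
green [146.2 259.9] [ 0.4513 -0.3351  0.019 ] [ 0.4514 -0.3359  0.019 ] tri [ 0.4525 -0.3374  0.0151] 0.0001
green [306.1 262.8] [ 0.4703 -0.2309  0.019 ] [ 0.4702 -0.2307  0.019 ] tri [ 0.4704 -0.2309  0.0186] 0.0001
orange [306.  179.8] [ 0.4201 -0.2219  0.019 ] [ 0.4198 -0.2214  0.019 ] tri [ 0.4208 -0.222   0.0143] 0.0001
orange [221.7 261.2] [ 0.4606 -0.283   0.019 ] [ 0.4607 -0.2831  0.019 ] tri [ 0.4609 -0.2833  0.0182] 0.0
[[-0.9853  0.1705 -0.0066  0.4696]
 [ 0.1704  0.9854  0.0034 -0.2239]
 [ 0.007   0.0022 -1.      0.097 ]
 [ 0.      0.      0.      1.    ]]
```

```bash
python3 - <<'E'
from h import *
s=sense(); print(s['clock'],s['ee_pos'],s['eef_rot'],s['joint_pos'])
print(go([.4702,-.2309,.018],[180,0,169.7]))
E
```

```text
4.575 [ 0.4704872  -0.22468989  0.09917459] [179.91536094  -0.21240305 170.1595949 ] [ 15.42316297  25.06015704   8.73546493 114.29067579  -5.64639175
  41.26959932 107.77125877]
[-0.108, -0.629, 8.116, 0.001, -0.004, 0.008]
```

Call:
send_rows(
  increments=[
    [[0,0,0,0,0,0],[0,0,0,0,0,0]],
  ],
)

```text
clock: 4.82
ee_pos: [0.4723, -0.2267, 0.1024]
eef_rot: [-180.0, 0.2, 170.1]
ft_force: [0.1, -0.3, 0.5]
opening: 0.0361
finger_force: 0.0
```

Call:
send_rows(
  increments=[
    [[0.1,-0.4,2,0,0,0],[0.12,-0.45,4,0,0,0],[0.12,-0.45,6,0,0,0],[0.12,-0.45,6,0,0,0],[0.12,-0.45,6,0,0,0]],
  ],
)

```text
clock: 5.45
ee_pos: [0.47, -0.2313, 0.0417]
eef_rot: [-180.0, 0.1, 170.0]
ft_force: [0.0, -0.3, 0.5]
opening: 0.0359
finger_force: 0.0
```

Call:
send_rows(
  increments=[
    [[0,0,1.3,0,0,0],[0,0,2.3,0,0,0],[0,0,2.3,0,0,0],[0,0,2.3,0,0,0]],
  ],
)

```text
clock: 5.95
ee_pos: [0.4691, -0.231, 0.0171]
eef_rot: [180.0, -0.0, 170.0]
ft_force: [-0.1, 0.1, 0.8]
opening: 0.0362
finger_force: 0.0
```

Call:
send_rows(
  increments=[
    [[0,0,0,0,0,0],[0,0,0,0,0,0],[0,0,0,0,0,0],[0,0,0,0,0,0]],
  ],
  grip=0.1,
  squeeze=25,
)

```text
clock: 6.45
ee_pos: [0.4694, -0.2311, 0.0176]
eef_rot: [-180.0, 0.0, 170.0]
ft_force: [-0.2, -0.3, 2.2]
opening: 0.0195
finger_force: 26.3
```

Call:
send_rows(
  increments=[
    [[0,0,-2,0,0,0],[0,0,-8,0,0,0],[0,0,-13,0,0,0],[0,0,-13,0,0,0]],
  ],
)

```text
clock: 6.95
ee_pos: [0.4721, -0.2323, 0.1514]
eef_rot: [-179.9, 0.5, 170.0]
ft_force: [-0.3, -0.4, -0.0]
opening: 0.0192
finger_force: 26.0
```

```bash
python3 - <<'E'
from h import *
grab('top','t1');grab('scene','s1')
for t in ['scoop','scoop_grip','scoop_lip','jar','jar_code']:
    D={c:models.tip_of(c,t) for c in ['top','scene']}
    L=[]
    for a in D['top']:
        for b in D['scene']:
            p,e=tri([ray('top',a['uv']),ray('scene',b['uv'])])
            if e[0]<.008: L.append((p.round(3).tolist(),round(e[0],4),round(a['conf'],2),round(b['conf'],2)))
    for x in L: print(t,*x)
print(sense()['ee_pos'],sense()['opening'])
E
```

```text
scoop [0.243, 0.327, -0.003] 0.0031 0.91 0.61
scoop [0.452, 0.071, 0.072] 0.0001 0.65 0.76
scoop_grip [0.209, 0.259, 0.032] 0.0014 0.9 0.74
scoop_grip [0.53, 0.064, 0.094] 0.0 0.76 0.78
scoop_grip [0.711, 0.14, 0.118] 0.0009 0.48 0.21
scoop_lip [0.38, 0.094, 0.066] 0.0036 0.9 0.58
jar [0.755, -0.125, 0.223] 0.0053 0.72 0.97
jar [0.843, -0.153, 0.009] 0.0003 0.72 0.72
jar [0.663, -0.14, 0.062] 0.0043 0.62 0.97
jar_code [0.779, -0.147, -0.142] 0.0062 0.91 0.89
jar_code [0.694, -0.114, 0.119] 0.0039 0.91 0.78
jar_code [0.823, -0.059, 0.031] 0.0039 0.79 0.71
jar_code [0.845, -0.127, 0.037] 0.0013 0.61 0.89
jar_code [0.761, -0.102, 0.236] 0.0067 0.61 0.78
[ 0.46897221 -0.23089918  0.14683064] 0.01889358317865845
```

Call:
send_rows(
  increments=[
    [[1.08,5.92,-1.5,0,0,0],[2.16,11.8,-1.5,0,0,0],[3.3,17.8,-1.5,0,0,0],[4.3,23.7,-1.5,0,0,0],[5.4,29.6,-1.5,0,0,0]],
  ],
)

```text
clock: 8.18
ee_pos: [0.4672, 0.0718, 0.1626]
eef_rot: [180.0, 0.0, 170.0]
ft_force: [0.3, 0.2, -0.2]
opening: 0.0193
finger_force: 26.0
```

Call:
send_rows(
  increments=[
    [[0,0,0,0,0,0],[0,0,0,0,0,0]],
  ],
)

```text
clock: 8.43
ee_pos: [0.4671, 0.0696, 0.1622]
eef_rot: [-180.0, -0.0, 170.1]
ft_force: [0.1, -0.5, 0.3]
opening: 0.0191
finger_force: 26.0
```

```bash
python3 - <<'E'
from h import *
T=toolT(); f=grab('wrist','w3'); np.save('w3T.npy',T)
print(T[:3,3])
for t,z in [('scoop',.06),('scoop_grip',.085),('scoop_lip',.074),('scale_pan',.06)]:
    for d in models.tip_of('wrist',t)[:2]: print(t,np.round(d['uv']),round(d['conf'],2),onz('wrist',d['uv'],z,T).round(4))
E
```

```text
[0.46708294 0.06959656 0.16218328]
scoop [327. 226.] 0.92 [0.4544 0.0785 0.06  ]
scoop_grip [322. 344.] 0.69 [0.5278 0.062  0.085 ]
scoop_grip [633. 349.] 0.42 [0.6144 0.3526 0.085 ]
scoop_lip [331. 122.] 0.74 [0.3874 0.0915 0.074 ]
```

View pics/w3.png

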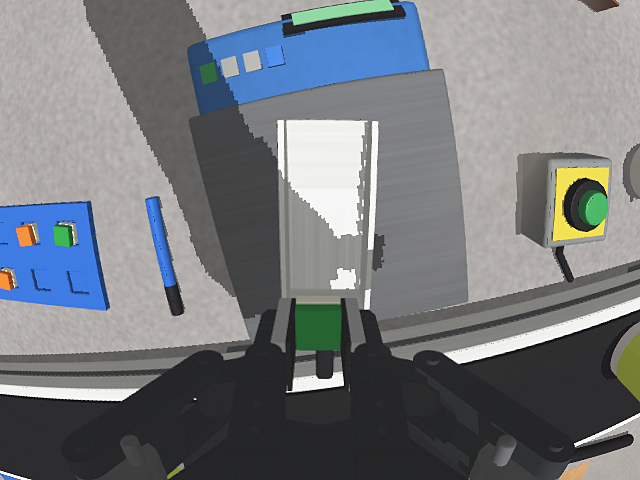

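Call:
send_rows(
  increments=[
    [[-1.4,1.6,2,0,0,0],[-1.4,1.6,4,0,0,0],[-1.4,1.6,5.6,0,0,0],[-1.4,1.6,5.6,0,0,0],[-1.4,1.6,5.6,0,0,0]],
  ],
)

```text
clock: 9.3
ee_pos: [0.484, 0.083, 0.1067]
eef_rot: [180.0, 0.0, 170.0]
ft_force: [-0.1, -0.1, 0.3]
opening: 0.0193
finger_force: 26.0
```

Call:
send_rows(
  increments=[
    [[0,0,0,0,0,0],[0,0,0,0,0,0],[0,0,0,0,0,0]],
  ],
  grip=0.42,
)

```text
clock: 9.68
ee_pos: [0.484, 0.0834, 0.1067]
eef_rot: [180.0, 0.0, 170.0]
ft_force: [-0.1, -0.2, -0.3]
opening: 0.0359
finger_force: 0.0
```

Call:
send_rows(
  increments=[
    [[0,0,-3,0,0,0],[0,0,-6,0,0,0]],
  ],
)

```text
clock: 9.93
ee_pos: [0.4833, 0.0832, 0.1668]
eef_rot: [-180.0, -0.1, 170.1]
ft_force: [0.6, -0.4, 0.2]
opening: 0.0358
finger_force: 0.0
```

Call:
send_rows(
  increments=[
    [[0.2,-6,0,0,0,0],[0.4,-12,0,0,0,0],[0.6,-18,0,0,0,0],[0.9,-24,0,0,0,0],[0.9,-25.7,2,0,0,0]],
  ],
)

```text
clock: 10.55
ee_pos: [0.4304, -0.173, 0.1476]
eef_rot: [-179.9, 0.2, 169.7]
ft_force: [-0.2, 0.6, -0.4]
opening: 0.036
finger_force: 0.0
```

Call:
send_rows(
  increments=[
    [[0,0,4,0,0,0],[0,0,8.5,0,0,0],[0,0,8.5,0,0,0],[0,0,8.5,0,0,0]],
  ],
)

```text
clock: 11.05
ee_pos: [0.4311, -0.1685, 0.0623]
eef_rot: [-180.0, 0.1, 170.0]
ft_force: [0.2, -1.5, 0.1]
opening: 0.0359
finger_force: 0.0
```

Call:
send_rows(
  increments=[
    [[0.1,0,2,0,0,0],[0.1,0,4.4,0,0,0],[0.1,0,4.4,0,0,0],[0.1,0,4.4,0,0,0]],
  ],
)

```text
clock: 11.55
ee_pos: [0.4308, -0.1686, 0.019]
eef_rot: [-180.0, 0.2, 170.0]
ft_force: [0.1, 0.5, -0.0]
opening: 0.0358
finger_force: 0.0
```

Call:
send_rows(
  increments=[
    [[0,0,0,0,0,0],[0,0,0,0,0,0],[0,0,0,0,0,0],[0,0,0,0,0,0]],
  ],
  grip=0.1,
)

```text
clock: 12.05
ee_pos: [0.4307, -0.1685, 0.0188]
eef_rot: [-180.0, 0.1, 170.0]
ft_force: [-0.5, 0.7, 7.5]
opening: 0.0191
finger_force: 25.8
```

Call:
send_rows(
  increments=[
    [[0,0,-3,0,0,0],[0,0,-8,0,0,0],[0,0,-13,0,0,0]],
  ],
)

```text
clock: 12.42
ee_pos: [0.4293, -0.1681, 0.1493]
eef_rot: [-180.0, 0.0, 170.0]
ft_force: [1.2, 0.1, -1.0]
opening: 0.0193
finger_force: 25.0
```

Call:
send_rows(
  increments=[
    [[-0.2,6,0,0,0,0],[-0.4,12,0,0,0,0],[-0.6,18,0,0,0,0],[-0.7,23.5,0,0,0,0],[-0.7,23.5,0,0,0,0]],
  ],
)

```text
clock: 13.05
ee_pos: [0.4778, 0.0677, 0.1483]
eef_rot: [179.8, 0.1, 170.5]
ft_force: [0.4, -0.3, -0.9]
opening: 0.019
finger_force: 25.0
```

Call:
send_rows(
  increments=[
    [[0,0,2,0,0,0],[0,0,4.2,0,0,0],[0,0,4.2,0,0,0]],
  ],
)

```text
clock: 13.42
ee_pos: [0.4756, 0.0609, 0.1045]
eef_rot: [-179.9, -0.2, 170.0]
ft_force: [0.2, -0.3, 0.1]
opening: 0.0191
finger_force: 25.0
```

Call:
send_rows(
  increments=[
    [[0,0,0,0,0,0],[0,0,0,0,0,0],[0,0,0,0,0,0]],
  ],
  grip=0.42,
)

```text
clock: 13.8
ee_pos: [0.4775, 0.0621, 0.106]
eef_rot: [180.0, 0.1, 170.0]
ft_force: [0.0, -0.6, 0.5]
opening: 0.036
finger_force: 0.0
```

Call:
send_rows(
  increments=[
    [[0,0,-3,0,0,0],[0,0,-6,0,0,0]],
  ],
)

```text
clock: 14.05
ee_pos: [0.4767, 0.0621, 0.1661]
eef_rot: [-180.0, -0.0, 170.1]
ft_force: [0.9, -0.5, 0.7]
opening: 0.0358
finger_force: 0.0
```

Call:
send_rows(
  increments=[
    [[-0.6,-5,0,0,0,0],[-1.2,-10,0,0,0,0],[-1.8,-15,0,0,0,0],[-2.3,-20,0,0,0,0]],
  ],
)

```text
clock: 14.55
ee_pos: [0.4652, -0.1404, 0.1659]
eef_rot: [180.0, 0.1, 170.1]
ft_force: [1.5, -0.2, 0.3]
opening: 0.0358
finger_force: 0.0
```

Call:
send_rows(
  increments=[
    [[-0.6,-5,0,0,0,0],[-1.2,-10,0,0,0,0],[-1.8,-15,0,0,0,0],[-2.3,-19.5,0,0,0,0]],
  ],
)

```text
clock: 15.05
ee_pos: [0.4538, -0.3369, 0.1657]
eef_rot: [-180.0, 0.0, 170.0]
ft_force: [0.9, 0.8, 0.8]
opening: 0.0359
finger_force: 0.0
```

Call:
send_rows(
  increments=[
    [[0,0,4,0,0,0],[0,0,8,0,0,0],[0,0,10.5,0,0,0],[0,0,10.5,0,0,0]],
  ],
)

```text
clock: 15.55
ee_pos: [0.4525, -0.3338, 0.0586]
eef_rot: [179.9, -0.2, 170.0]
ft_force: [-0.8, -1.8, 0.0]
opening: 0.0357
finger_force: 0.0
```

Call:
send_rows(
  increments=[
    [[0,-0.2,2,0,0,0],[0,-0.2,4,0,0,0],[0,-0.2,4,0,0,0],[0,-0.2,4,0,0,0]],
  ],
)

```text
clock: 16.05
ee_pos: [0.4537, -0.3369, 0.0203]
eef_rot: [180.0, -0.0, 170.0]
ft_force: [-0.1, -0.3, 0.2]
opening: 0.0359
finger_force: 0.0
```

Call:
send_rows(
  increments=[
    [[0,0,0,0,0,0],[0,0,0,0,0,0],[0,0,0,0,0,0],[0,0,0,0,0,0]],
  ],
  grip=0.1,
)

```text
clock: 16.55
ee_pos: [0.4542, -0.3372, 0.021]
eef_rot: [-180.0, 0.1, 170.0]
ft_force: [0.5, 0.0, 5.9]
opening: 0.0192
finger_force: 25.9
```

Call:
send_rows(
  increments=[
    [[0,0,-3,0,0,0],[0,0,-8,0,0,0],[0,0,-14,0,0,0]],
  ],
)

```text
clock: 16.92
ee_pos: [0.4525, -0.336, 0.1605]
eef_rot: [179.9, -0.2, 170.0]
ft_force: [1.8, -1.5, -1.2]
opening: 0.0189
finger_force: 25.3
```

Call:
send_rows(
  increments=[
    [[0.8,5.5,0,0,0,0],[1.6,11,0,0,0,0],[2.4,16,0,0,0,0],[3.3,21,0,0,0,0]],
  ],
)

```text
clock: 17.42
ee_pos: [0.4571, -0.1225, 0.1603]
eef_rot: [180.0, 0.0, 170.0]
ft_force: [1.5, 0.7, -0.1]
opening: 0.0189
finger_force: 25.3
```

Call:
send_rows(
  increments=[
    [[0.8,5.5,0,0,0,0],[1.6,11,0,0,0,0],[2.4,16,0,0,0,0],[3.4,20.9,0,0,0,0],[3.4,20.9,0,0,0,0]],
  ],
)

```text
clock: 18.05
ee_pos: [0.4594, 0.092, 0.1602]
eef_rot: [179.9, -0.0, 170.5]
ft_force: [-0.5, -0.5, 0.6]
opening: 0.0189
finger_force: 25.3
```

```bash
python3 - <<'E'
from h import *
T=toolT(); f=grab('wrist','w4'); np.save('w4T.npy',T)
print(T[:3,3],sense()['opening'])
for t,z in [('scoop',.06),('scoop_grip',.085),('scoop_lip',.074)]:
    for d in models.tip_of('wrist',t)[:1]: print(t,np.round(d['uv']),round(d['conf'],2),onz('wrist',d['uv'],z,T).round(4))
E
```

```text
[0.45939887 0.09201462 0.16018731] 0.019054746021966676
scoop [294. 243.] 0.9 [0.4541 0.0773 0.06  ]
scoop_grip [291. 360.] 0.71 [0.5289 0.0619 0.085 ]
```

View pics/w4.png

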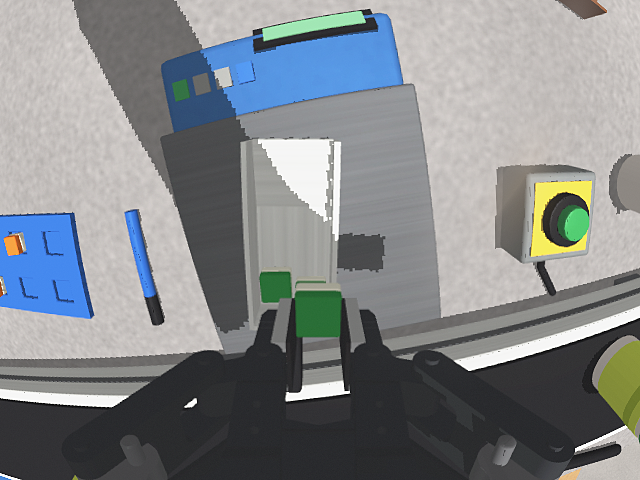

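Call:
send_rows(
  increments=[
    [[1.1,-0.3,2,0,0,0],[1.1,-0.3,4,0,0,0],[1.1,-0.3,5.2,0,0,0],[1.1,-0.3,5.2,0,0,0]],
  ],
)

```text
clock: 18.75
ee_pos: [0.4483, 0.0853, 0.1076]
eef_rot: [-179.9, -0.1, 169.9]
ft_force: [-0.1, -0.4, 0.3]
opening: 0.0192
finger_force: 25.3
```

Call:
send_rows(
  increments=[
    [[0,0,0,0,0,0],[0,0,0,0,0,0],[0,0,0,0,0,0]],
  ],
  grip=0.42,
)

```text
clock: 19.12
ee_pos: [0.4491, 0.0865, 0.1088]
eef_rot: [180.0, 0.0, 170.0]
ft_force: [-0.2, -0.8, -1.0]
opening: 0.0358
finger_force: 0.0
```

Call:
send_rows(
  increments=[
    [[0,0,-3,0,0,0],[0,0,-6,0,0,0]],
  ],
)

```text
clock: 19.38
ee_pos: [0.4485, 0.0864, 0.169]
eef_rot: [-180.0, -0.0, 170.1]
ft_force: [0.9, 0.6, -1.2]
opening: 0.0355
finger_force: 0.0
```

Call:
send_rows(
  increments=[
    [[-0.3,-5.5,0,0,0,0],[-0.6,-11,0,0,0,0],[-1,-16,0,0,0,0],[-1.3,-21,0,0,0,0]],
  ],
)

```text
clock: 19.88
ee_pos: [0.4252, -0.1242, 0.1688]
eef_rot: [180.0, 0.1, 170.1]
ft_force: [0.8, 0.2, -0.4]
opening: 0.0356
finger_force: 0.0
```

Call:
send_rows(
  increments=[
    [[-0.3,-5.5,0,0,0,0],[-0.6,-11,0,0,0,0],[-1,-16,0,0,0,0],[-1.3,-20.6,0,0,0,0]],
  ],
)

```text
clock: 20.38
ee_pos: [0.4022, -0.3297, 0.1687]
eef_rot: [-180.0, 0.0, 170.0]
ft_force: [0.8, 0.5, -0.0]
opening: 0.0359
finger_force: 0.0
```

Call:
send_rows(
  increments=[
    [[0,0,4,0,0,0],[0,0,8,0,0,0],[0,0,11,0,0,0],[0,0,11,0,0,0],[0,0,11,0,0,0]],
  ],
)

```text
clock: 21.0
ee_pos: [0.4031, -0.3284, 0.0593]
eef_rot: [-180.0, 0.1, 170.0]
ft_force: [0.1, 0.5, 0.6]
opening: 0.0362
finger_force: 0.0
```

Call:
send_rows(
  increments=[
    [[0.1,0,2,0,0,0],[0.1,0,4.1,0,0,0],[0.1,0,4.1,0,0,0],[0.1,0,4.1,0,0,0]],
  ],
)

```text
clock: 21.5
ee_pos: [0.4024, -0.3284, 0.0188]
eef_rot: [-179.9, 0.1, 170.0]
ft_force: [0.2, -0.9, -0.0]
opening: 0.0356
finger_force: 0.0
```

Call:
send_rows(
  increments=[
    [[0,0,0,0,0,0],[0,0,0,0,0,0],[0,0,0,0,0,0],[0,0,0,0,0,0]],
  ],
  grip=0.1,
)

```text
clock: 22.0
ee_pos: [0.4024, -0.3284, 0.0187]
eef_rot: [-180.0, 0.1, 170.0]
ft_force: [-0.2, -0.4, 6.3]
opening: 0.0192
finger_force: 25.8
```

Call:
send_rows(
  increments=[
    [[0,0,-3,0,0,0],[0,0,-8,0,0,0],[0,0,-14,0,0,0]],
  ],
)

```text
clock: 22.38
ee_pos: [0.4009, -0.3273, 0.1586]
eef_rot: [180.0, -0.1, 170.0]
ft_force: [1.1, -1.0, 0.1]
opening: 0.0189
finger_force: 25.1
```

Call:
send_rows(
  increments=[
    [[0.4,5,0,0,0,0],[0.7,10,0,0,0,0],[1,15,0,0,0,0],[1.4,20,0,0,0,0]],
  ],
)

```text
clock: 22.88
ee_pos: [0.4226, -0.1268, 0.1582]
eef_rot: [180.0, 0.1, 170.0]
ft_force: [1.7, -0.2, 0.2]
opening: 0.0193
finger_force: 25.1
```

Call:
send_rows(
  increments=[
    [[0.4,5,0,0,0,0],[0.7,10,0,0,0,0],[1,15,0,0,0,0],[1.4,19.8,0,0,0,0],[1.4,19.8,0,0,0,0]],
  ],
)

```text
clock: 23.5
ee_pos: [0.4431, 0.0734, 0.1581]
eef_rot: [179.9, 0.1, 170.5]
ft_force: [-0.6, -0.3, 0.5]
opening: 0.0192
finger_force: 25.1
```

```bash
python3 - <<'E'
from h import *
T=toolT(); f=grab('wrist','w5'); np.save('w5T.npy',T)
print(T[:3,3],sense()['opening'])
for t,z in [('scoop',.06),('scoop_grip',.085),('scoop_lip',.074)]:
    for d in models.tip_of('wrist',t)[:1]: print(t,np.round(d['uv']),round(d['conf'],2),onz('wrist',d['uv'],z,T).round(4))
E
```

```text
[0.44313692 0.07341396 0.15811006] 0.019182299227262313
scoop [329. 263.] 0.88 [0.4552 0.0795 0.06  ]
scoop_grip [324. 375.] 0.65 [0.5282 0.0639 0.085 ]
scoop_lip [616.  13.] 0.79 [0.2945 0.3221 0.074 ]
```

Call:
send_rows(
  increments=[
    [[0,0,2,0,0,0],[0,0,4,0,0,0],[0,0,5,0,0,0],[0,0,5,0,0,0]],
  ],
)

```text
clock: 24.2
ee_pos: [0.4422, 0.0682, 0.1069]
eef_rot: [-180.0, -0.1, 170.0]
ft_force: [0.7, -0.1, 0.1]
opening: 0.0189
finger_force: 25.1
```

Call:
send_rows(
  increments=[
    [[0,0,0,0,0,0],[0,0,0,0,0,0],[0,0,0,0,0,0]],
  ],
  grip=0.42,
)

```text
clock: 24.58
ee_pos: [0.443, 0.0693, 0.1077]
eef_rot: [180.0, 0.0, 170.0]
ft_force: [0.8, -0.1, -1.0]
opening: 0.0361
finger_force: 0.0
```

Call:
send_rows(
  increments=[
    [[0,0,-5,0,0,0],[-4,0,-10,0,0,0],[-8,0,-14,0,0,0],[-8,0,-14,0,0,0]],
  ],
  grip=0.6,
)

```text
clock: 25.08
ee_pos: [0.5266, 0.0548, 0.2515]
eef_rot: [179.8, 0.5, 169.9]
ft_force: [-1.3, -0.0, -0.7]
opening: 0.0511
finger_force: 0.0
```

```bash
python3 - <<'E'
from h import *
T=toolT(); f=grab('wrist','w6'); np.save('w6T.npy',T)
print(T[:3,3],sense()['eef_rot'])
for t,z in [('scoop',.06),('scoop_grip',.085),('scoop_lip',.074),('green1',.075),('jar',.07),('jar_code',.115),('print_button_top',.065)]:
    for d in models.tip_of('wrist',t)[:5]: print(t,np.round(d['uv']),round(d['conf'],2),onz('wrist',d['uv'],z,T).round(4))
E
```

```text
[0.52655719 0.05483477 0.25149736] [179.93166966   0.20824088 169.98824263]
scoop [328. 132.] 0.84 [0.457  0.0768 0.06  ]
scoop_grip [327. 220.] 0.61 [0.5284 0.0628 0.085 ]
scoop_lip [330.  47.] 0.97 [0.3858 0.0902 0.074 ]
green1 [338. 119.] 0.79 [0.4474 0.0863 0.075 ]
green1 [341. 163.] 0.74 [0.4845 0.0829 0.075 ]
green1 [312. 158.] 0.71 [0.4758 0.0597 0.075 ]
green1 [311. 113.] 0.57 [0.4389 0.0656 0.075 ]
jar [150. 364.] 0.82 [ 0.6633 -0.1636  0.07  ]
jar [219. 428.] 0.71 [ 0.7694 -0.1111  0.07  ]
jar [297. 423.] 0.38 [ 0.7709 -0.0124  0.07  ]
print_button_top [549. 126.] 0.84 [0.4749 0.292  0.065 ]
```

View pics/w6.png

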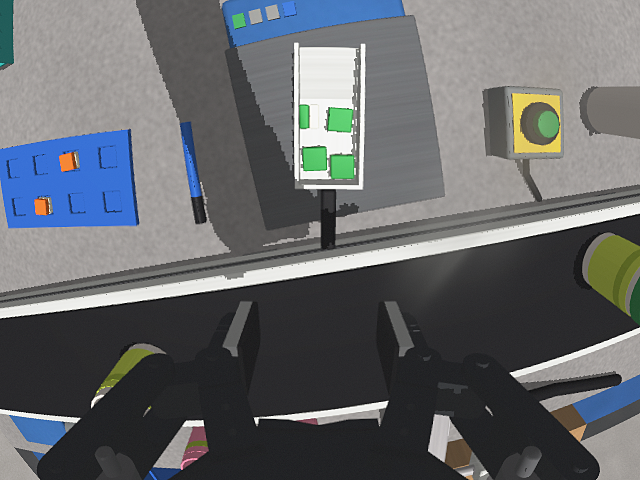

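Call:
send_rows(
  increments=[
    [[0,0.8,4,0,0,0.033],[0,0.8,8,0,0,0.033],[0,0.8,12,0,0,0.033],[0,0.8,13,0,0,0.033],[0,0.8,13,0,0,0.033]],
  ],
)

```text
clock: 26.1
ee_pos: [0.5226, 0.0632, 0.1172]
eef_rot: [-180.0, -0.1, 168.2]
ft_force: [0.3, 0.0, 0.0]
opening: 0.0515
finger_force: 0.0
```

Call:
send_rows(
  increments=[
    [[0,0,0,0,0,0],[0,0,0,0,0,0]],
  ],
)

```text
clock: 26.35
ee_pos: [0.524, 0.0634, 0.1188]
eef_rot: [179.9, 0.1, 168.2]
ft_force: [0.2, 0.7, 0.2]
opening: 0.051
finger_force: 0.0
```

```bash
python3 - <<'E'
from h import *
T=toolT(); f=grab('wrist'); T3=np.load('w3T.npy')
print(T[:3,3],sense()['eef_rot'])
for t,z in [('scoop',.06),('scoop_grip',.085),('scoop_lip',.074)]:
    for d in models.tip_of('wrist',t)[:1]: print(t,np.round(d['uv']),round(d['conf'],2),onz('wrist',d['uv'],z,T).round(4), 'tri', tri([ray('wrist',d['uv'],T),ray('wrist',{'scoop':(327,226),'scoop_grip':(322,344),'scoop_lip':(331,122)}[t],T3)]))
E
```

```text
[0.52400421 0.0634075  0.11878514] [1.79940798e+02 1.26231169e-01 1.68150438e+02]
scoop [318. 143.] 0.62 [0.4546 0.0782 0.06  ] tri (array([0.45469117, 0.07819498, 0.05821702]), [np.float64(8.65450315403465e-06), np.float64(8.654503154054434e-06)])
scoop_lip [310.   7.] 0.68 [0.387  0.0882 0.074 ] tri (array([0.38757343, 0.08979824, 0.07551988]), [np.float64(0.0016365191355742453), np.float64(0.0016365191355742414)])
```

Call:
send_rows(
  increments=[
    [[-0.4,0,2,0,0,0],[-0.4,0,4,0,0,0],[-0.4,0,4,0,0,0],[-0.4,0,4,0,0,0]],
  ],
)

```text
clock: 27.05
ee_pos: [0.5271, 0.0624, 0.0779]
eef_rot: [180.0, 0.0, 168.1]
ft_force: [-0.4, 0.2, -0.2]
opening: 0.0513
finger_force: 0.0
```

Call:
send_rows(
  increments=[
    [[0,0,0,0,0,0],[0,0,0,0,0,0],[0,0,0,0,0,0],[0,0,0,0,0,0],[0,0,0,0,0,0]],
  ],
  grip=0,
  squeeze=90,
)

```text
clock: 27.68
ee_pos: [0.5272, 0.0624, 0.0781]
eef_rot: [180.0, 0.0, 168.1]
ft_force: [-1.8, 0.4, 6.0]
opening: 0.0105
finger_force: 87.9
```

Call:
send_rows(
  increments=[
    [[0,0,-1.5,0,0,0],[0,0,-4,0,0,0],[0,0,-7,0,0,0],[0,0,-10,0,0,0],[0,0,-12,0,0,0]],
  ],
)

```text
clock: 28.3
ee_pos: [0.5272, 0.0624, 0.1995]
eef_rot: [180.0, 0.1, 168.1]
ft_force: [-0.1, -0.4, -2.3]
opening: 0.0104
finger_force: 87.8
```

Call:
send_rows(
  increments=[
    [[0,0,-2,0,0,0],[0,0,-4,0,0,0],[0,0,-5,0,0,0],[0,0,-5,0,0,0]],
  ],
)

```text
clock: 28.8
ee_pos: [0.5271, 0.0624, 0.2481]
eef_rot: [180.0, 0.1, 168.2]
ft_force: [0.1, -0.5, -2.3]
opening: 0.0106
finger_force: 87.8
```

```bash
python3 - <<'E'
from h import *
grab('top','t2');grab('scene','s2'); s=sense(); print(s['ee_pos'],s['eef_rot'],s['opening'],s['ft_force'],s['ft_torque'])
for t in ['jar','jar_code','scoop','scoop_grip','scoop_lip']:
    D={c:models.tip_of(c,t) for c in ['top','scene']}
    for a in D['top']:
        for b in D['scene']:
            p,e=tri([ray('top',a['uv']),ray('scene',b['uv'])])
            if e[0]<.008: print(t,p.round(3).tolist(),round(e[0],4),np.round(a['uv']),round(a['conf'],2),np.round(b['uv']),round(b['conf'],2))
for c in ['top','scene']: print(c,[(np.round(d['rect']).tolist(),round(d['conf'],2)) for d in models.search_frame(c,'jar')])
i=cv2.imread('pics/t2.png')[130:330,200:400]; j=cv2.imread('pics/s2.png')[190:390,220:420]
cv2.imwrite('pics/c2.png',cv2.resize(np.hstack([i,j]),(800,400),interpolation=cv2.INTER_CUBIC))
E
```

```text
[0.52624615 0.06234959 0.24669604] [-1.79980270e+02 -5.61506278e-02  1.68156081e+02] 0.010187778373592431 [-0.25708527  0.05271588 -2.13199876] [-0.03230858 -0.07967969  0.04201115]
jar [0.659, -0.166, 0.072] 0.0032 [349. 187.] 0.67 [262. 293.] 0.71
jar [0.844, -0.035, -0.013] 0.0041 [297. 132.] 0.63 [314. 396.] 0.94
jar [0.841, -0.157, -0.001] 0.0036 [340. 131.] 0.56 [255. 387.] 0.73
jar [0.749, -0.135, 0.227] 0.0001 [340. 131.] 0.56 [262. 293.] 0.71
jar_code [0.825, -0.063, 0.047] 0.0026 [305. 130.] 0.74 [298. 375.] 0.76
jar_code [0.691, -0.139, 0.112] 0.0001 [338. 170.] 0.6 [269. 297.] 0.9
jar_code [0.763, -0.118, 0.237] 0.0008 [333. 123.] 0.58 [269. 297.] 0.9
jar_code [0.845, -0.13, 0.041] 0.0064 [333. 123.] 0.58 [268. 383.] 0.85
scoop [0.196, -0.314, 0.016] 0.0001 [409. 369.] 0.96 [237. 158.] 0.59
scoop [0.152, -0.419, -0.414] 0.0034 [409. 369.] 0.96 [224. 235.] 0.47
scoop [0.238, 0.326, 0.007] 0.0023 [157. 357.] 0.59 [466. 188.] 0.57
scoop_grip [0.212, 0.258, 0.04] 0.0007 [180. 368.] 0.83 [442. 170.] 0.93
scoop_lip [0.261, -0.323, 0.027] 0.0007 [412. 343.] 0.7 [228. 172.] 0.98
scoop_lip [0.269, 0.384, 0.014] 0.005 [135. 345.] 0.56 [490. 196.] 0.77
top [([326.0, 104.0, 32.0, 38.0], 0.97), ([336.0, 163.0, 30.0, 35.0], 0.76), ([285.0, 103.0, 25.0, 38.0], 0.76)]
scene [([292.0, 363.0, 35.0, 47.0], 0.87), ([232.0, 352.0, 38.0, 51.0], 0.73), ([242.0, 259.0, 35.0, 50.0], 0.63)]
```

View pics/c2.png

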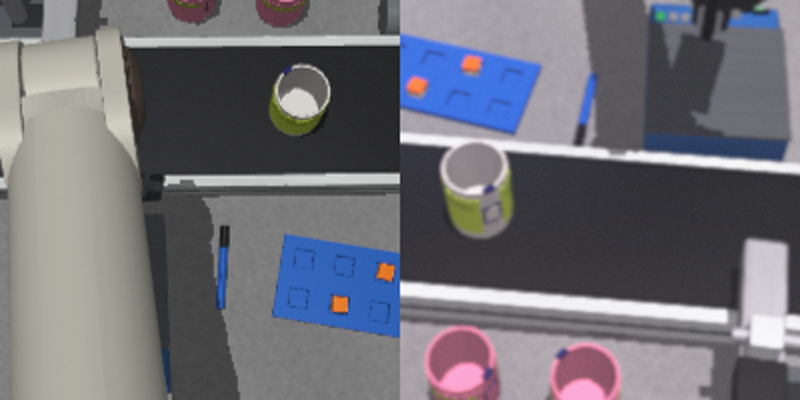

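```bash
cat > pour.py <<'E'
from h import *
def pose(L,th,yaw=168.1):
    M=R.from_euler('xyz',[180,0,yaw],degrees=True)*R.from_rotvec([0,-np.radians(th),0])
    return np.array(L)-M.as_matrix()@[.1428,0,.004],M
def rows(Ls,yaw=168.1,T=None):
    T=toolT() if T is None else T; o=[]
    for L,th in Ls:
        p,M=pose(L,th,yaw); r=R.from_matrix(T[:3,:3].T@M.as_matrix()).as_rotvec()
        print(th,p.round(3),np.r_[T[:3,:3].T@(p-T[:3,3])*100,r].round(3).tolist())
E
python3 - <<'E'
from pour import *
print(onz('top',(350.2,177),.16),onz('scene',(258,275.5),.16),tri([ray('top',(350.2,177)),ray('scene',(258,275.5))]))
h=np.array([-.9786,.206,0])
C=np.array([.661,-.165,0])
rows([(C-.015*h+[0,0,.24],0),(C-.015*h+[0,0,.2],15),(C-.015*h+[0,0,.18],35)])
E
```

```text
[ 0.65910576 -0.16231646  0.16      ] [ 0.67111706 -0.16094982  0.16      ] (array([ 0.66296782, -0.16374434,  0.14703367]), [np.float64(0.0002606425080465302), np.float64(0.0002606425080466242)])
0 [ 0.815 -0.198  0.244] [-33.585, -19.509, 0.323, -0.0, -0.0, 0.001]
15 [ 0.81  -0.196  0.241] [-32.995, -19.508, 0.641, 0.0, -0.262, 0.001]
35 [ 0.788 -0.192  0.265] [-30.773, -19.506, -1.795, 0.0, -0.611, 0.001]
```

Call:
send_rows(
  increments=[
    [[-1,-0.6,0,0,0,0],[-3.4,-2,0,0,0,0],[-6.7,-3.9,0,0,0,0],[-10.8,-6.2,0,0,0,0],[-15.1,-8.8,0,0,0,0]],
  ],
)

```text
clock: 30.12
ee_pos: [0.658, -0.056, 0.2473]
eef_rot: [180.0, 0.0, 168.2]
ft_force: [0.2, 0.6, -1.6]
opening: 0.0101
finger_force: 87.8
```

Call:
send_rows(
  increments=[
    [[-4.4,-2.5,0,0,0,0],[-8.7,-5.1,0,0,0,0],[-12.8,-7.4,0,0,0,0],[-16.1,-9.4,0,0,0,0],[-18.5,-10.7,0,0,0,0]],
  ],
)

```text
clock: 30.75
ee_pos: [0.8163, -0.2006, 0.246]
eef_rot: [-179.9, -0.0, 168.1]
ft_force: [0.4, -0.2, -1.6]
opening: 0.0102
finger_force: 87.8
```

Call:
send_rows(
  increments=[
    [[0,0,0,0,0,0],[0,0,0,0,0,0],[0,0,0,0,0,0]],
  ],
)

```text
clock: 31.12
ee_pos: [0.8154, -0.1963, 0.2477]
eef_rot: [180.0, -0.0, 168.2]
ft_force: [0.3, -0.1, -1.5]
opening: 0.0101
finger_force: 87.9
```

```bash
python3 - <<'E'
from pour import *
T=toolT(); f=grab('wrist','w7'); np.save('w7T.npy',T); grab('top'); grab('scene','s3')
s=sense(); print(T[:3,3],s['eef_rot'],s['opening'],s['joint_pos'].round(1))
for d in models.search_frame('wrist','jar')[:3]: print('jar',np.round(d['rect']),round(d['conf'],2))
for d in models.tip_of('wrist','jar')[:3]: print('jar',np.round(d['uv']),round(d['conf'],2),onz('wrist',d['uv'],.07,T).round(3))
for d in models.tip_of('wrist','scoop_lip')[:2]: print('lip',np.round(d['uv']),round(d['conf'],2),onz('wrist',d['uv'],.244,T).round(4))
for c in ['top','scene']: print(c,[(np.round(d['uv']),round(d['conf'],2),onz(c,d['uv'],.07).round(3)) for d in models.tip_of(c,'jar')[:4]])
E
```

```text
[ 0.81541659 -0.19630307  0.24765853] [1.79977670e+02 4.40862846e-02 1.68212008e+02] 0.010288728943786888 [ 6.4 48.3 11.9 52.9 -9.1 79.5 94.3]
jar [440. 173.  93.  82.] 0.96
jar [395. 213.  19.  53.] 0.89
jar [464. 204.] 0.79 [ 0.828 -0.063  0.07 ]
top [(array([337., 129.]), 0.72, array([ 0.818, -0.144,  0.07 ])), (array([297., 128.]), 0.7, array([ 0.82 , -0.038,  0.07 ]))]
scene [(array([260., 296.]), 0.81, array([ 0.666, -0.165,  0.07 ])), (array([311., 396.]), 0.75, array([ 0.874, -0.034,  0.07 ])), (array([402., 318.]), 0.42, array([0.692, 0.14 , 0.07 ]))]
```

View pics/w7.png

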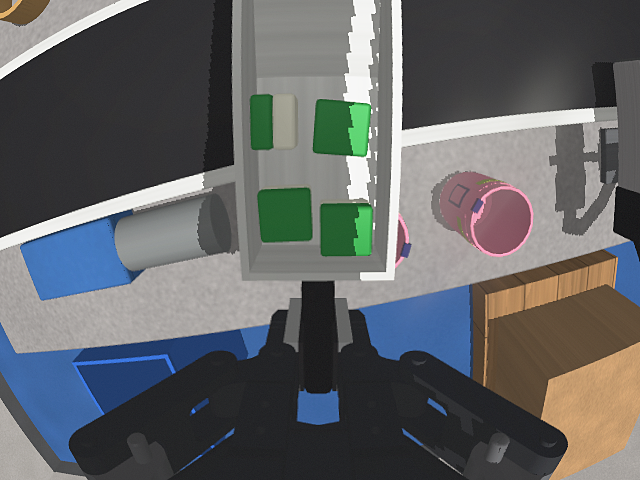

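```bash
python3 - <<'E'
from pour import *
h=np.array([-.9786,.206,0]); C=np.array([.663,-.164,0]); L=C-.015*h
rows([(L+[0,0,z],th) for th,z in [(6,.232),(12,.22),(18,.208),(24,.196),(28,.19)]])
T=np.eye(4); p,M=pose(L+[0,0,.19],28); T[:3,3]=p; T[:3,:3]=M.as_matrix(); print()
rows([(L+[0,0,z],th) for th,z in [(32,.180),(36,.172),(40,.170),(44,.168),(48,.168)]],T=T)
E
```

```text
6 [ 0.816 -0.196  0.251] [-0.045, 0.103, -0.333, 0.0, -0.104, 0.001]
12 [ 0.814 -0.196  0.254] [0.23, 0.104, -0.602, 0.0, -0.209, 0.001]
18 [ 0.809 -0.195  0.256] [0.657, 0.104, -0.835, 0.0, -0.314, 0.001]
24 [ 0.804 -0.194  0.258] [1.232, 0.105, -1.016, 0.0, -0.419, 0.001]
28 [ 0.799 -0.193  0.261] [1.694, 0.105, -1.3, 0.0, -0.488, 0.001]

32 [ 0.794 -0.192  0.259] [0.532, 0.0, -0.112, -0.0, -0.07, 0.0]
36 [ 0.788 -0.19   0.259] [1.04, 0.0, -0.394, 0.0, -0.14, 0.0]
40 [ 0.782 -0.189  0.265] [1.334, 0.0, -1.194, 0.0, -0.209, 0.0]
44 [ 0.775 -0.188  0.27 ] [1.696, 0.0, -1.978, -0.0, -0.279, 0.0]
48 [ 0.768 -0.186  0.277] [2.031, -0.0, -2.917, -0.0, -0.349, 0.0]
```

Call:
send_rows(
  increments=[
    [[0,0.1,-0.35,0,-0.105,0],[0.25,0.1,-0.6,0,-0.21,0],[0.65,0.1,-0.85,0,-0.315,0],[1.25,0.1,-1.0,0,-0.42,0],[1.7,0.1,-1.3,0,-0.49,0]],
  ],
)

```text
clock: 32.15
ee_pos: [0.7978, -0.1928, 0.2604]
eef_rot: [180.0, 28.2, 168.1]
ft_force: [-0.6, 0.5, -1.5]
opening: 0.0106
finger_force: 87.9
```

Call:
send_rows(
  increments=[
    [[0,0,0,0,0,0],[0,0,0,0,0,0]],
  ],
)

```text
clock: 32.4
ee_pos: [0.7998, -0.1931, 0.261]
eef_rot: [180.0, 28.1, 168.2]
ft_force: [-0.7, -0.2, -1.6]
opening: 0.0102
finger_force: 87.9
```

```bash
python3 - <<'E'
from pour import *
grab('scene','s4'); grab('top','t4'); T=toolT(); s=sense(); print(T[:3,3],s['eef_rot'],s['opening'])
L=T[:3,3]+T[:3,:3]@[.1428,0,.004]; print('lip',L, proj('scene',L), 'jar rim', proj('scene',[.663,-.164,.16]))
for d in models.tip_of('scene','scoop_lip')[:2]: print(d)
i=cv2.imread('pics/s4.png')[180:330,180:380]; i=cv2.resize(i,(800,600),interpolation=cv2.INTER_CUBIC); cv2.imwrite('pics/c4.png',i)
E
```

```text
[ 0.80015493 -0.19314105  0.26065894] [-179.99391293   28.08561742  168.16078501] 0.010466607601992755
lip [ 0.67869339 -0.16768008  0.18990109] [252.57605444 270.17538063] jar rim [257.16485709 272.00931707]
{'uv': [490.0, 196.0], 'conf': 0.95}
{'uv': [250.3, 272.0], 'conf': 0.7}
```

View pics/c4.png

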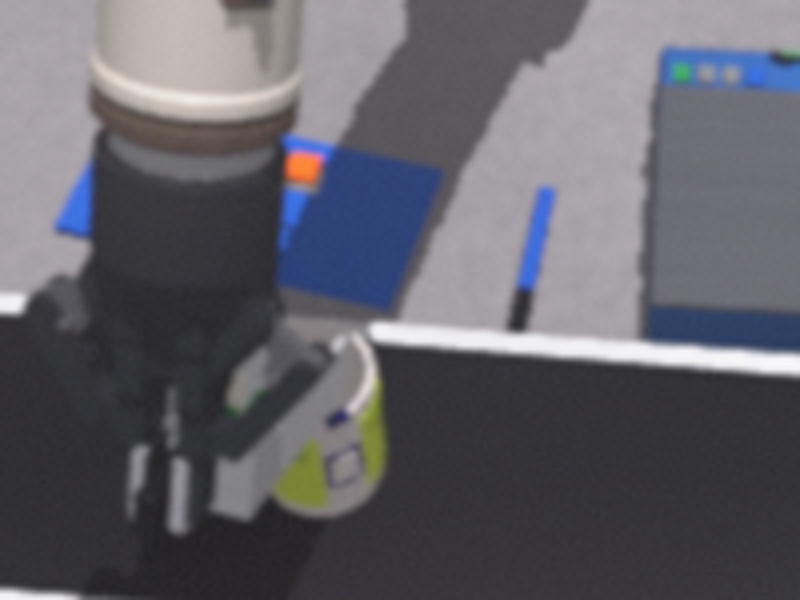

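Call:
send_rows(
  increments=[
    [[0.55,0,-0.1,0,-0.07,0],[1.05,0,-0.4,0,-0.14,0],[1.35,0,-1.2,0,-0.21,0],[1.7,0,-2.0,0,-0.28,0],[2.05,0,-2.9,0,-0.35,0]],
  ],
)

```text
clock: 33.17
ee_pos: [0.7773, -0.1832, 0.2733]
eef_rot: [179.4, 43.1, 168.2]
ft_force: [0.3, -0.5, -1.9]
opening: 0.0105
finger_force: 88.0
```

```bash
python3 - <<'E'
from pour import *
T=toolT(); s=sense(); print(T[:3,3],s['eef_rot'],s['opening'],s['joint_pos'].round(0)); print('lip',T[:3,3]+T[:3,:3]@[.1428,0,.004])
h=np.array([-.9786,.206,0]); C=np.array([.663,-.164,0]); L=C-.015*h
T=np.eye(4); p,M=pose(L+[0,0,.168],48); T[:3,3]=p; T[:3,:3]=M.as_matrix()
rows([(L+[0,0,z],th) for th,z in [(52,.168),(56,.168),(60,.169),(64,.17),(68,.172)]],T=T)
E
```

```text
[ 0.77729005 -0.18324942  0.27334024] [179.37544388  43.11394377 168.24017402] 0.010517204619168271 [ -6.  23.  21. 107. -44.  12. 130.]
lip [ 0.67791979 -0.16251806  0.17282356]
52 [ 0.761 -0.185  0.283] [0.063, 0.0, -0.995, -0.0, -0.07, 0.0]
56 [ 0.753 -0.183  0.289] [0.195, 0.0, -1.983, 0.0, -0.14, -0.0]
60 [ 0.744 -0.181  0.295] [0.321, 0.0, -3.027, -0.0, -0.209, -0.0]
64 [ 0.735 -0.179  0.3  ] [0.515, 0.0, -4.054, -0.0, -0.279, -0.0]
68 [ 0.726 -0.177  0.306] [0.701, 0.0, -5.128, 0.0, -0.349, -0.0]
```

```bash
cat > seq.py <<'E'
from pour import *
C=np.array([.663,-.164,0])
def seq(items,off=.015,T=None,C=C):
    "items (tilt,yaw,lip z); first relative to T/current"
    T=toolT() if T is None else T
    for th,yaw,z in items:
        h=np.array([np.cos(np.radians(yaw)),np.sin(np.radians(yaw)),0])
        p,M=pose(C-off*h+[0,0,z],th,yaw); r=R.from_matrix(T[:3,:3].T@M.as_matrix()).as_rotvec()
        print(th,yaw,p.round(3),np.r_[T[:3,:3].T@(p-T[:3,3])*100,r].round(2).tolist())
    N=np.eye(4);N[:3,3]=p;N[:3,:3]=M.as_matrix(); print(); return N
E
python3 - <<'E'
from seq import *
T=seq([(39,168,.178),(35,168,.184),(32,165,.187),(32,158,.187),(32,150,.187)])
T=seq([(32,142,.187),(32,134,.187),(32,126,.187),(32,118,.187),(32,110,.187)],T=T)
E
```

```text
39 168 [ 0.784 -0.19   0.271] [-0.4, -0.5, 0.69, 0.01, 0.07, 0.0]
35 168 [ 0.79  -0.191  0.269] [-0.73, -0.51, 1.25, 0.01, 0.14, 0.0]
32 165 [ 0.792 -0.199  0.266] [-0.81, -1.22, 1.74, 0.05, 0.19, 0.05]
32 158 [ 0.787 -0.214  0.266] [-0.67, -2.84, 1.6, 0.12, 0.19, 0.14]
32 150 [ 0.779 -0.231  0.266] [-0.34, -4.65, 1.26, 0.21, 0.19, 0.25]

32 142 [ 0.769 -0.246  0.266] [0.11, -1.86, -0.07, 0.07, -0.0, 0.12]
32 134 [ 0.756 -0.26   0.266] [0.44, -3.69, -0.28, 0.15, -0.0, 0.24]
32 126 [ 0.742 -0.272  0.266] [0.98, -5.45, -0.61, 0.22, -0.0, 0.36]
32 118 [ 0.726 -0.282  0.266] [1.73, -7.1, -1.08, 0.3, -0.0, 0.47]
32 110 [ 0.709 -0.29   0.266] [2.66, -8.61, -1.66, 0.37, -0.0, 0.59]
```

Call:
send_rows(
  increments=[
    [[-0.4,-0.5,0.7,0.01,0.07,0],[-0.73,-0.5,1.25,0.01,0.14,0],[-0.8,-1.2,1.75,0.05,0.19,0.05],[-0.67,-2.85,1.6,0.12,0.19,0.14],[-0.34,-4.65,1.25,0.21,0.19,0.25]],
  ],
)

```text
clock: 33.8
ee_pos: [0.7784, -0.2296, 0.2645]
eef_rot: [-179.5, 31.9, 150.1]
ft_force: [0.1, -0.4, -2.5]
opening: 0.0102
finger_force: 87.9
```

Call:
send_rows(
  increments=[
    [[0,0,0,0,0,0],[0,0,0,0,0,0]],
  ],
)

```text
clock: 34.05
ee_pos: [0.7785, -0.228, 0.2639]
eef_rot: [-179.5, 31.9, 150.5]
ft_force: [0.1, 0.5, -2.3]
opening: 0.0105
finger_force: 88.0
```

```bash
python3 - <<'E'
from seq import *
T=toolT(); s=sense(); print(T[:3,3],s['eef_rot'],s['opening'],s['joint_pos'].round(0)); print('lip',T[:3,3]+T[:3,:3]@[.1428,0,.004])
T=seq([(32,142,.187),(32,134,.187),(32,126,.187),(32,118,.187),(32,110,.187)])
T=seq([(36,104,.184),(40,100,.18),(44,100,.175),(48,100,.172),(52,100,.17)],T=T)
E
```

```text
[ 0.77845872 -0.2280256   0.26388274] [-179.54659974   31.86005023  150.54199676] 0.01053215706835026 [-24.  34.  49.  95. -31.  32.  95.]
lip [ 0.67467603 -0.16944491  0.18510905]
32 142 [ 0.769 -0.246  0.266] [-0.16, -2.09, -0.14, 0.07, -0.0, 0.13]
32 134 [ 0.756 -0.26   0.266] [0.19, -3.92, -0.34, 0.14, -0.0, 0.25]
32 126 [ 0.742 -0.272  0.266] [0.75, -5.67, -0.68, 0.22, -0.0, 0.36]
32 118 [ 0.726 -0.282  0.266] [1.5, -7.32, -1.13, 0.29, -0.0, 0.48]
32 110 [ 0.709 -0.29   0.266] [2.45, -8.83, -1.71, 0.37, 0.0, 0.6]

36 104 [ 0.694 -0.288  0.271] [0.28, -1.34, -0.78, 0.06, -0.07, 0.09]
40 100 [ 0.684 -0.284  0.275] [0.72, -2.12, -1.49, 0.1, -0.14, 0.14]
44 100 [ 0.683 -0.277  0.277] [1.18, -2.0, -2.04, 0.11, -0.21, 0.14]
48 100 [ 0.682 -0.27   0.281] [1.6, -1.87, -2.74, 0.11, -0.28, 0.13]
52 100 [ 0.68  -0.262  0.285] [2.03, -1.73, -3.5, 0.12, -0.35, 0.13]
```

Call:
send_rows(
  increments=[
    [[-0.16,-2.1,-0.15,0.07,0,0.13],[0.2,-3.9,-0.35,0.14,0,0.25],[0.75,-5.65,-0.7,0.22,0,0.36],[1.5,-7.3,-1.15,0.29,0,0.48],[2.45,-8.8,-1.7,0.37,0,0.6]],
  ],
)

```text
clock: 34.67
ee_pos: [0.7077, -0.2907, 0.2658]
eef_rot: [-179.9, 31.9, 109.6]
ft_force: [-0.7, -0.1, -0.8]
opening: 0.0104
finger_force: 88.1
```

Call:
send_rows(
  increments=[
    [[0,0,0,0,0,0],[0,0,0,0,0,0]],
  ],
)

```text
clock: 34.92
ee_pos: [0.7086, -0.2905, 0.266]
eef_rot: [-179.9, 32.0, 110.0]
ft_force: [0.6, 0.0, -1.7]
opening: 0.0103
finger_force: 88.1
```

```bash
python3 - <<'E'
from seq import *
T=toolT(); s=sense(); print(T[:3,3],s['eef_rot'],s['opening'],s['joint_pos'].round(0)); print('lip',T[:3,3]+T[:3,:3]@[.1428,0,.004])
T=seq([(36,104,.184),(40,100,.18),(44,100,.175),(48,100,.172),(52,100,.17)])
E
```

```text
[ 0.70860467 -0.29053338  0.26595986] [-179.86440951   32.01071608  109.95948074] 0.010291258116739626 [-35.  49.  72.  92. -29.  47.  55.]
lip [ 0.66798579 -0.17871564  0.18687295]
36 104 [ 0.694 -0.288  0.271] [0.32, -1.3, -0.81, 0.06, -0.07, 0.09]
40 100 [ 0.684 -0.284  0.275] [0.76, -2.08, -1.52, 0.1, -0.14, 0.14]
44 100 [ 0.683 -0.277  0.277] [1.22, -1.96, -2.07, 0.1, -0.21, 0.14]
48 100 [ 0.682 -0.27   0.281] [1.63, -1.83, -2.77, 0.11, -0.28, 0.13]
52 100 [ 0.68  -0.262  0.285] [2.06, -1.7, -3.53, 0.11, -0.35, 0.13]
```

```bash
python3 - <<'E'
from seq import *
T=seq([(37,110,.182),(42,110,.177),(47,110,.173),(51,110,.17),(55,110,.169)])
T=seq([(58,110,.169),(61,110,.169),(64,110,.17),(67,110,.171),(69,110,.172)],T=T)
E
```

```text
37 110 [ 0.706 -0.283  0.271] [0.39, 0.04, -0.86, -0.0, -0.09, -0.0]
42 110 [ 0.704 -0.275  0.276] [0.85, 0.04, -1.66, -0.0, -0.17, -0.0]
47 110 [ 0.7   -0.267  0.28 ] [1.37, 0.03, -2.53, -0.0, -0.26, -0.0]
51 110 [ 0.698 -0.26   0.283] [1.85, 0.03, -3.22, -0.0, -0.33, -0.0]
55 110 [ 0.695 -0.252  0.288] [2.28, 0.03, -4.06, -0.0, -0.4, -0.0]

58 110 [ 0.693 -0.246  0.292] [0.04, 0.0, -0.75, 0.0, -0.05, -0.0]
61 110 [ 0.691 -0.24   0.296] [0.12, 0.0, -1.49, 0.0, -0.1, 0.0]
64 110 [ 0.688 -0.234  0.3  ] [0.16, 0.0, -2.29, 0.0, -0.16, -0.0]
67 110 [ 0.686 -0.227  0.304] [0.23, -0.0, -3.07, 0.0, -0.21, -0.0]
69 110 [ 0.684 -0.223  0.307] [0.28, -0.0, -3.61, 0.0, -0.24, -0.0]
```

Call:
send_rows(
  increments=[
    [[0.4,0,-0.85,0,-0.09,0],[0.85,0,-1.65,0,-0.17,0],[1.4,0,-2.5,0,-0.26,0],[1.85,0,-3.2,0,-0.33,0],[2.3,0,-4.05,0,-0.4,0]],
  ],
)

```text
clock: 35.55
ee_pos: [0.6949, -0.2513, 0.2882]
eef_rot: [-179.8, 55.0, 110.0]
ft_force: [1.0, 0.4, -1.1]
opening: 0.0109
finger_force: 88.3
```

```bash
python3 - <<'E'
from seq import *
T=toolT(); s=sense(); print(T[:3,3],s['eef_rot'],s['opening'],s['joint_pos'].round(0),s['ft_force']); print('lip',T[:3,3]+T[:3,:3]@[.1428,0,.004])
T=seq([(58,110,.169),(61,110,.169),(64,110,.17),(67,110,.171),(69,110,.172)])
E
```

```text
[ 0.69492231 -0.25132816  0.28824652] [-179.81494457   54.98513033  110.01017026] 0.010908848309703335 [-54.  64.  84. 104. -26.  32.  41.] [ 1.01472053  0.39104897 -1.10187474]
lip [ 0.66799338 -0.17742012  0.16899772]
58 110 [ 0.693 -0.246  0.292] [0.0, -0.02, -0.69, -0.0, -0.05, 0.0]
61 110 [ 0.691 -0.24   0.296] [0.08, -0.02, -1.44, -0.0, -0.1, 0.0]
64 110 [ 0.688 -0.234  0.3  ] [0.12, -0.02, -2.23, -0.0, -0.16, 0.0]
67 110 [ 0.686 -0.227  0.304] [0.19, -0.02, -3.02, -0.0, -0.21, 0.0]
69 110 [ 0.684 -0.223  0.307] [0.24, -0.02, -3.56, -0.0, -0.24, 0.0]
```

Call:
send_rows(
  increments=[
    [[0,0,-0.7,0,-0.05,0],[0.1,0,-1.45,0,-0.1,0],[0.1,0,-2.25,0,-0.16,0],[0.2,0,-3.0,0,-0.21,0],[0.25,0,-3.55,0,-0.24,0]],
  ],
)

```text
clock: 36.17
ee_pos: [0.6845, -0.2226, 0.3055]
eef_rot: [-179.4, 68.7, 110.4]
ft_force: [-0.0, 0.5, -2.0]
opening: 0.0103
finger_force: 88.2
```

Call:
send_rows(
  increments=[
    [[0,0,0,0,0,0],[0,0,0,0,0,0]],
  ],
)

```text
clock: 36.42
ee_pos: [0.6841, -0.2236, 0.3068]
eef_rot: [-179.7, 68.7, 110.0]
ft_force: [0.0, 0.4, -1.7]
opening: 0.0103
finger_force: 88.3
```

```bash
python3 - <<'E'
from seq import *
T=toolT(); f=grab('wrist','w8'); grab('scene','s8'); grab('top','t8')
s=sense(); print(T[:3,3],s['eef_rot'],s['opening'],s['joint_pos'].round(0),s['ft_force']); print('lip',T[:3,3]+T[:3,:3]@[.1428,0,.004])
i=cv2.imread('pics/w8.png'); j=cv2.resize(cv2.imread('pics/s8.png')[180:330,180:380],(640,480)); cv2.imwrite('pics/c8.png',cv2.resize(np.hstack([i,j]),(800,300)))
E
```

```text
[ 0.68406492 -0.22362215  0.30681189] [-179.75543869   68.6885747   109.88218061] 0.009936369119977707 [-61.  76.  88. 108. -22.  28.  29.] [-1.04231626  0.57039497 -1.83991167]
lip [ 0.6675867  -0.17830423  0.17234036]
```

View pics/c8.png

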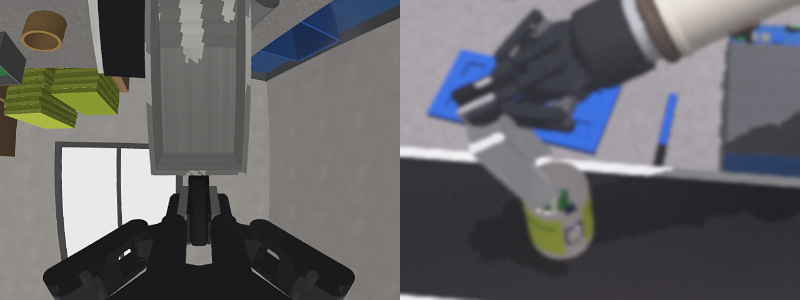

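```bash
python3 - <<'E'
from seq import *
T=seq([(61,110,.185),(53,110,.195),(45,112,.2),(37,115,.205),(29,118,.21)])
T=seq([(20,122,.22),(11,128,.23),(3,134,.24),(0,142,.25),(0,150,.25)],T=T)
d=lambda p,y,T:print(np.round(go(p,[180,0,y],T),2).tolist())
for k in [.1,.25,.4,.5,.55]: d(T[:3,3]*(1-k)+k*np.array([.5272,.0624,.25]),150+18*k,T)
T2=np.eye(4); k=.55; T2[:3,3]=T[:3,3]*(1-k)+k*np.array([.5272,.0624,.25]); T2[:3,:3]=R.from_euler('xyz',[180,0,150+18*k],degrees=True).as_matrix()
print()
for k in [.3,.6,.85,1,1]: d(T2[:3,3]*(1-k)+k*np.array([.5272,.0624,.25]),159.9+8.3*k,T2)
E
```

```text
61 110 [ 0.691 -0.24   0.312] [-1.09, 0.08, 1.44, -0.01, 0.13, -0.0]
53 110 [ 0.696 -0.256  0.311] [-1.67, 0.09, 3.04, -0.01, 0.27, -0.0]
45 112 [ 0.705 -0.269  0.304] [-1.52, 0.5, 4.75, -0.04, 0.41, -0.02]
37 115 [ 0.717 -0.279  0.294] [-1.09, 1.22, 6.31, -0.08, 0.55, -0.06]
29 118 [ 0.728 -0.286  0.283] [-0.41, 2.04, 7.7, -0.11, 0.69, -0.1]

20 122 [ 0.741 -0.289  0.273] [-0.34, 1.03, 1.35, -0.03, 0.16, -0.06]
11 128 [ 0.758 -0.286  0.261] [-0.19, 2.68, 2.57, -0.06, 0.31, -0.16]
3 134 [ 0.772 -0.277  0.251] [0.35, 4.34, 3.38, -0.08, 0.45, -0.27]
0 142 [ 0.787 -0.261  0.254] [0.85, 6.42, 2.81, -0.11, 0.5, -0.41]
0 150 [ 0.8   -0.243  0.254] [1.75, 8.36, 2.31, -0.14, 0.49, -0.55]

[3.89, 1.28, 0.04, 0.0, 0.0, -0.03]
[9.72, 3.2, 0.1, 0.0, 0.0, -0.08]
[15.54, 5.13, 0.16, 0.0, 0.0, -0.13]
[19.43, 6.41, 0.2, -0.0, 0.0, -0.16]
[21.37, 7.05, 0.22, -0.0, 0.0, -0.17]

[4.87, 2.61, 0.05, 0.0, 0.0, -0.04]
[9.74, 5.21, 0.11, -0.0, 0.0, -0.09]
[13.8, 7.38, 0.15, 0.0, 0.0, -0.12]
[16.24, 8.69, 0.18, 0.0, 0.0, -0.14]
[16.24, 8.69, 0.18, 0.0, 0.0, -0.14]
```

Call:
send_rows(
  increments=[
    [[-1.1,0,1.45,0,0.13,0],[-1.65,0.1,3.05,0,0.27,0],[-1.5,0.5,4.75,-0.04,0.41,-0.02],[-1.1,1.2,6.3,-0.08,0.55,-0.06],[-0.4,2.05,7.7,-0.11,0.69,-0.1]],
  ],
)

```text
clock: 37.2
ee_pos: [0.7275, -0.2864, 0.2842]
eef_rot: [-179.8, 28.9, 118.2]
ft_force: [1.2, -0.2, -3.1]
opening: 0.0104
finger_force: 88.1
```

Call:
send_rows(
  increments=[
    [[-0.35,1.0,1.35,-0.03,0.16,-0.06],[-0.2,2.7,2.55,-0.06,0.31,-0.16],[0.35,4.35,3.4,-0.08,0.45,-0.27],[0.85,6.4,2.8,-0.11,0.5,-0.41],[1.75,8.35,2.3,-0.14,0.49,-0.55]],
  ],
)

```text
clock: 37.83
ee_pos: [0.7988, -0.2472, 0.2526]
eef_rot: [-179.4, 0.0, 150.2]
ft_force: [0.6, 0.1, -1.5]
opening: 0.0103
finger_force: 88.0
```

Call:
send_rows(
  increments=[
    [[3.9,1.3,0,0,0,-0.03],[9.7,3.2,0,0,0,-0.08],[15.5,5.1,0,0,0,-0.13],[19.4,6.4,0,0,0,-0.16],[21.4,7.05,0,0,0,-0.17]],
  ],
)

```text
clock: 38.45
ee_pos: [0.6473, -0.0733, 0.2529]
eef_rot: [-179.6, -0.1, 160.1]
ft_force: [-0.1, -0.1, -0.0]
opening: 0.0107
finger_force: 88.2
```

Call:
send_rows(
  increments=[
    [[0,0,0,0,0,0],[0,0,0,0,0,0]],
  ],
)

```text
clock: 38.7
ee_pos: [0.6493, -0.0765, 0.2531]
eef_rot: [-179.5, 0.0, 159.9]
ft_force: [1.1, -0.5, -1.2]
opening: 0.01
finger_force: 88.2
```

```bash
python3 - <<'E'
from seq import *
s=sense();print(s['ee_pos'],s['eef_rot'],s['joint_pos'].round(0),s['opening'])
print(go([.5272,.0624,.2],[180,0,168.1]),go([.5272,.0624,.078],[180,0,168.1]))
grab('top','t9');grab('scene','s9')
for c in ['top','scene']:
    print(c,[(np.round(d['uv']),round(d['conf'],2),onz(c,d['uv'],.07).round(3)) for d in models.tip_of(c,'jar')[:4]])
    print(c,[(np.round(d['uv']),round(d['conf'],2),onz(c,d['uv'],.115).round(3)) for d in models.tip_of(c,'jar_code')[:4]])
    print(c,[(np.round(d['uv']),round(d['conf'],2)) for d in models.tip_of(c,'green1')[:6]])
i=cv2.imread('pics/t9.png')[120:220,270:420]; j=cv2.imread('pics/s9.png')[230:330,200:350]
cv2.imwrite('pics/c9.png',cv2.resize(np.hstack([i,j]),(800,267),interpolation=cv2.INTER_CUBIC))
E
```

```text
[ 0.649291   -0.07652898  0.25308936] [-1.79490366e+02  3.71151940e-02  1.59880065e+02] [-25.  32.  42.  89. -22.  68.  91.] 0.010005871197951632
[16.246, 8.892, 5.22, -0.009, 0.0, -0.143] [16.254, 9.001, 17.419, -0.009, 0.0, -0.143]
top [(array([344., 185.]), 0.84, array([ 0.665, -0.159,  0.07 ])), (array([337., 131.]), 0.66, array([ 0.812, -0.143,  0.07 ])), (array([468., 270.]), 0.63, array([ 0.441, -0.463,  0.07 ])), (array([292., 232.]), 0.39, array([ 0.543, -0.023,  0.07 ]))]
top [(array([336., 167.]), 0.6, array([ 0.7  , -0.134,  0.115]))]
top [(array([349., 180.]), 0.58), (array([350., 187.]), 0.49), (array([305., 205.]), 0.42)]
scene [(array([260., 293.]), 0.79, array([ 0.66 , -0.168,  0.07 ])), (array([311., 397.]), 0.66, array([ 0.875, -0.034,  0.07 ])), (array([255., 387.]), 0.64, array([ 0.866, -0.142,  0.07 ]))]
scene [(array([299., 375.]), 0.85, array([ 0.853, -0.058,  0.115])), (array([272., 298.]), 0.8, array([ 0.695, -0.132,  0.115])), (array([263., 384.]), 0.73, array([ 0.875, -0.122,  0.115])), (array([318., 220.]), 0.3, array([ 0.48 , -0.057,  0.115]))]
scene [(array([256., 280.]), 0.5), (array([228., 234.]), 0.23)]
```

View pics/c9.png

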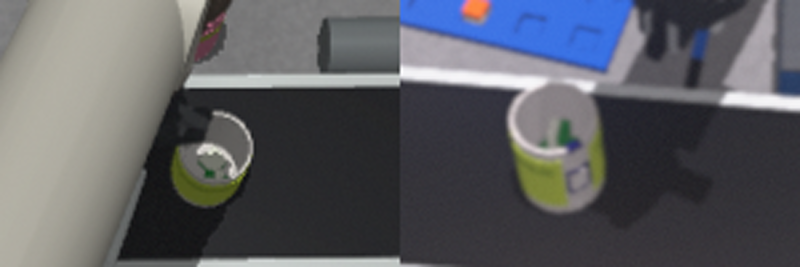

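Call:
send_rows(
  increments=[
    [[3,1.7,1,-0.009,0,-0.03],[7,4,2,-0.009,0,-0.07],[11,6.2,3.5,-0.009,0,-0.1],[14.5,8,4.5,-0.009,0,-0.143],[16.25,8.9,5.2,-0.009,0,-0.143]],
  ],
)

```text
clock: 39.72
ee_pos: [0.5251, 0.0659, 0.1996]
eef_rot: [179.9, -0.1, 168.3]
ft_force: [0.6, -0.3, -1.2]
opening: 0.0103
finger_force: 88.2
```

Call:
send_rows(
  increments=[
    [[0,0,3,0,0,0],[0,0,6,0,0,0],[0,0,8,0,0,0],[0,0,9,0,0,0],[0,0,9,0,0,0]],
  ],
)

```text
clock: 40.35
ee_pos: [0.5266, 0.0635, 0.1098]
eef_rot: [180.0, -0.1, 168.1]
ft_force: [1.2, -0.4, -1.3]
opening: 0.0102
finger_force: 88.1
```

Call:
send_rows(
  increments=[
    [[0,0,0,0,0,0],[0,0,0,0,0,0]],
  ],
)

```text
clock: 40.6
ee_pos: [0.5271, 0.0642, 0.1109]
eef_rot: [179.9, -0.0, 168.2]
ft_force: [-0.4, 0.7, -1.1]
opening: 0.0102
finger_force: 88.1
```

```bash
python3 - <<'E'
from seq import *
s=sense();print(s['ee_pos'],s['eef_rot'],s['joint_pos'].round(0),s['opening'])
print(go([.5272,.0624,.079],[180,0,168.1]))
E
```

```text
[0.52713352 0.06417861 0.11090332] [ 1.79897036e+02 -3.62178668e-05  1.68153947e+02] [-39.  29.  36. 114. -24.  45.  89.] 0.010171023151454624
[-0.043, -0.178, 3.19, 0.002, -0.0, 0.001]
```

Call:
send_rows(
  increments=[
    [[0,-0.2,1,0,0,0],[0,-0.2,2,0,0,0],[0,-0.2,2.6,0,0,0],[0,-0.2,2.9,0,0,0],[0,-0.2,2.9,0,0,0]],
  ],
)

```text
clock: 41.22
ee_pos: [0.5258, 0.0621, 0.0807]
eef_rot: [180.0, -0.1, 168.2]
ft_force: [0.4, 0.3, -0.8]
opening: 0.0105
finger_force: 88.1
```

Call:
send_rows(
  increments=[
    [[0,0,0.1,0,0,0],[0,0,0.2,0,0,0],[0,0,0.2,0,0,0]],
  ],
)

```text
clock: 41.6
ee_pos: [0.526, 0.0623, 0.0791]
eef_rot: [179.9, -0.1, 168.2]
ft_force: [0.5, 0.6, -2.5]
opening: 0.0103
finger_force: 88.1
```

Call:
send_rows(
  increments=[
    [[0,0,0,0,0,0],[0,0,0,0,0,0],[0,0,0,0,0,0],[0,0,0,0,0,0]],
  ],
  grip=0.5,
)

```text
clock: 42.1
ee_pos: [0.526, 0.0622, 0.0791]
eef_rot: [179.9, -0.1, 168.2]
ft_force: [0.9, -0.1, -0.3]
opening: 0.0426
finger_force: 0.0
```

Call:
send_rows(
  increments=[
    [[0,0,-2,0,0,0],[0,0,-7,0,0,0],[0,0,-13,0,0,0],[0,0,-19,0,0,0],[0,0,-20,0,0,0]],
  ],
)

```text
clock: 42.72
ee_pos: [0.5289, 0.0615, 0.2848]
eef_rot: [179.7, 0.4, 168.1]
ft_force: [0.8, -0.8, -0.6]
opening: 0.0428
finger_force: 0.0
```

Call:
send_rows(
  increments=[
    [[-5,-0.8,-0.5,0,0,0],[-10,-1.6,-1,0,0,0],[-15,-2.3,-1.5,0,0,0],[-20.5,-3,-2,0,0,0],[-20.5,-3,-2,0,0,0]],
  ],
  grip=0.2,
)

```text
clock: 43.35
ee_pos: [0.7224, -0.0124, 0.2966]
eef_rot: [-179.8, -0.1, 168.0]
ft_force: [-0.7, -1.0, -0.7]
opening: 0.0171
finger_force: 0.0
```

Call:
send_rows(
  increments=[
    [[0,0,0,0,0,0],[0,0,0,0,0,0]],
  ],
)

```text
clock: 43.6
ee_pos: [0.7197, -0.0086, 0.2992]
eef_rot: [179.9, -0.1, 168.2]
ft_force: [0.2, 0.3, -0.6]
opening: 0.017
finger_force: 0.0
```

```bash
python3 - <<'E'
from seq import *
T=toolT(); grab('wrist','w10'); np.save('w10T.npy',T)
s=sense();print(s['ee_pos'],s['eef_rot'],s['joint_pos'].round(0),s['opening'])
for t,z in [('scoop',.06),('scoop_grip',.085),('scoop_lip',.074),('jar',.07),('jar_code',.115),('nozzle',.115),('print_head',0),('done_jar',.07),('print_button_top',.065)]:
    for d in models.tip_of('wrist',t)[:3]: print(t,np.round(d['uv']),round(d['conf'],2),onz('wrist',d['uv'],z,T).round(4))
E
```

```text
[ 0.719853   -0.00846381  0.29948215] [ 1.79867119e+02 -8.34868157e-02  1.68204794e+02] [-26.  37.  41.  75. -24.  77.  93.] 0.017040452106979263
scoop [609.  84.] 0.5 [0.6328 0.3774 0.06  ]
jar [164. 187.] 0.91 [ 0.6654 -0.1615  0.07  ]
jar [319. 293.] 0.71 [ 0.8142 -0.0264  0.07  ]
jar [229. 303.] 0.71 [ 0.8074 -0.1273  0.07  ]
jar_code [168. 220.] 0.93 [ 0.6929 -0.145   0.115 ]
jar_code [244. 326.] 0.8 [ 0.8156 -0.1033  0.115 ]
jar_code [291. 292.] 0.78 [ 0.7872 -0.048   0.115 ]
nozzle [467. 174.] 0.69 [0.7071 0.1335 0.115 ]
nozzle [168. 220.] 0.57 [ 0.693  -0.1453  0.115 ]
done_jar [612.  79.] 0.81 [0.6262 0.3736 0.07  ]
```

View pics/w10.png

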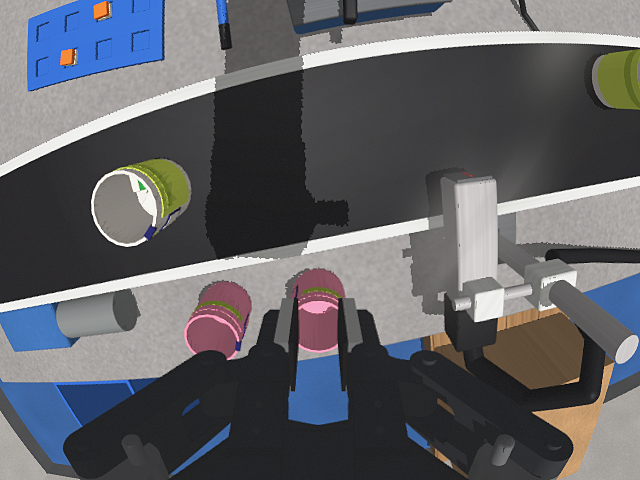

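```bash
python3 - <<'E'
from seq import *
T=np.load('w10T.npy'); w=lambda uv,z:onz('wrist',uv,z,T)
print('head corners',*[w(p,.136).round(4) for p in [(444,181),(496,178),(459,285),(497,285)]])
im=cv2.imread('pics/w10.png'); hsv=cv2.cvtColor(im,cv2.COLOR_BGR2HSV)
# rim: bright low-saturation outline near jar
m=((hsv[...,1]<40)&(hsv[...,2]>215)).astype(np.uint8); m[:, :80]=0; m[:,200:]=0; m[:150]=0; m[255:]=0
c=max(cv2.findContours(m,cv2.RETR_EXTERNAL,cv2.CHAIN_APPROX_NONE)[0],key=len); P=cv2.convexHull(c)[:,0]
W=np.array([w(p,.16)[:2] for p in P]); A=np.c_[2*W,np.ones(len(W))]; s=np.linalg.lstsq(A,(W**2).sum(1),rcond=None)[0]; r=np.sqrt(s[2]+s[0]**2+s[1]**2)
print('hull bbox',P.min(0),P.max(0),'rim centre',s[:2].round(4),'r',r.round(4), 'resid',np.abs(np.hypot(*(W-s[:2]).T)-r).max().round(4))
n=((hsv[...,0]>105)&(hsv[...,0]<135)&(hsv[...,1]>100)).astype(np.uint8); n[:,:120]=0;n[:,200:]=0;n[:195]=0;n[250:]=0
k,l,st,ce=cv2.connectedComponentsWithStats(n)
for i in range(1,k):
    if st[i,4]>8:
        for z in (.158,.115): 
            q=w(ce[i],z)[:2]-s[:2]; print(ce[i].round(1),st[i],z,w(ce[i],z).round(4),np.degrees(np.arctan2(q[1],q[0])).round(1),np.hypot(*q).round(4))
# button and nozzle from static cams
grab('top');grab('scene')
for t in ['print_button_top','nozzle','scoop','scoop_lip','scoop_grip']:
    D={c:models.tip_of(c,t) for c in ['top','scene']}
    for a in D['top']:
        for b in D['scene']:
            p,e=tri([ray('top',a['uv']),ray('scene',b['uv'])])
            if e[0]<.006: print(t,p.round(3).tolist(),round(e[0],4),round(a['conf'],2),round(b['conf'],2))
E
```

```text
head corners [0.7051 0.1031 0.136 ] [0.7103 0.1526 0.136 ] [0.804  0.1084 0.136 ] [0.8138 0.1483 0.136 ]
hull bbox [ 91 170] [156 246] rim centre [ 0.667  -0.1631] r 0.0325 resid 0.0003
[169.4 217.2] [159 208  21  23  40] 0.158 [ 0.6841 -0.1229  0.158 ] 66.8 0.0437
[169.4 217.2] [159 208  21  23  40] 0.115 [ 0.6909 -0.1433  0.115 ] 39.6 0.0311
[149.6 232.2] [144 225  13  15  93] 0.158 [ 0.6923 -0.1449  0.158 ] 35.7 0.0311
[149.6 232.2] [144 225  13  15  93] 0.115 [ 0.7003 -0.1687  0.115 ] -9.6 0.0338
scoop [0.455, 0.072, 0.064] 0.002 0.8 0.81
scoop [0.198, -0.31, 0.012] 0.0044 0.68 0.92
scoop_lip [0.38, 0.092, 0.066] 0.0012 0.78 0.94
scoop_grip [0.117, -0.32, 0.019] 0.0037 0.93 0.85
```

```bash
python3 - <<'E'
from seq import *
T=np.load('w10T.npy')
g=cv2.cvtColor(cv2.imread('pics/w10.png'),cv2.COLOR_BGR2GRAY)
for r in (195,225,255): print(r,list(zip(range(438,504,2),g[r,438:504:2].tolist())))
print('col470',list(zip(range(164,190,2),g[164:190:2,470].tolist())))
t=cv2.cvtColor(cv2.imread('pics/t2.png'),cv2.COLOR_BGR2GRAY); t0=cv2.cvtColor(cv2.imread('pics/top0.png'),cv2.COLOR_BGR2GRAY)
for r in (125,140,152): print('top',r,list(zip(range(214,248),t0[r,214:248].tolist())))
print('topcol',list(zip(range(140,176,1),t0[140:176,230].tolist())))
E
```

```text
195 [(438, 70), (440, 70), (442, 104), (444, 101), (446, 102), (448, 103), (450, 103), (452, 103), (454, 112), (456, 168), (458, 200), (460, 197), (462, 198), (464, 204), (466, 211), (468, 204), (470, 204), (472, 206), (474, 201), (476, 204), (478, 200), (480, 207), (482, 203), (484, 197), (486, 193), (488, 199), (490, 192), (492, 192), (494, 189), (496, 173), (498, 90), (500, 94), (502, 95)]
225 [(438, 145), (440, 144), (442, 146), (444, 110), (446, 110), (448, 110), (450, 110), (452, 109), (454, 109), (456, 126), (458, 176), (460, 205), (462, 197), (464, 200), (466, 206), (468, 206), (470, 202), (472, 203), (474, 205), (476, 199), (478, 199), (480, 199), (482, 196), (484, 201), (486, 194), (488, 199), (490, 203), (492, 199), (494, 199), (496, 196), (498, 123), (500, 126), (502, 127)]
255 [(438, 110), (440, 111), (442, 112), (444, 112), (446, 110), (448, 112), (450, 113), (452, 112), (454, 116), (456, 110), (458, 156), (460, 194), (462, 199), (464, 197), (466, 205), (468, 209), (470, 208), (472, 209), (474, 214), (476, 207), (478, 211), (480, 208), (482, 208), (484, 206), (486, 204)
[... 1192 characters left out ...]
 (225, 171), (226, 171), (227, 171), (228, 171), (229, 170), (230, 171), (231, 171), (232, 172), (233, 173), (234, 169), (235, 168), (236, 163), (237, 110), (238, 71), (239, 85), (240, 111), (241, 111), (242, 112), (243, 133), (244, 215), (245, 215), (246, 215), (247, 215)]
topcol [(140, 170), (141, 170), (142, 172), (143, 171), (144, 171), (145, 171), (146, 171), (147, 171), (148, 171), (149, 172), (150, 172), (151, 172), (152, 171), (153, 171), (154, 172), (155, 171), (156, 171), (157, 172), (158, 172), (159, 173), (160, 168), (161, 140), (162, 85), (163, 66), (164, 43), (165, 42), (166, 43), (167, 39), (168, 24), (169, 22), (170, 24), (171, 31), (172, 48), (173, 48), (174, 48), (175, 49)]
```

```bash
python3 - <<'E'
from seq import *
T=np.load('w10T.npy'); w=lambda uv:onz('wrist',uv,.136,T).round(4); t=lambda uv:onz('top',uv,.136).round(4)
for r,a,b in [(195,455.3,497),(225,457.3,498),(255,458.2,497.3)]: print('wrist',w((a,r)),w((b,r)),'mid',(w((a,r))+w((b,r)))/2)
print('front',w((470,181)))
for r,a,b in [(140,221.2,237),(152,220.2,237)]: print('top',t((a,r)),t((b,r)),'mid',(t((a,r))+t((b,r)))/2)
print('front',t((230,161.3)), 'rim top?')
E
```

```text
wrist [0.7188 0.1119 0.136 ] [0.7257 0.1521 0.136 ] mid [0.72225 0.132   0.136  ]
wrist [0.7457 0.111  0.136 ] [0.7535 0.1512 0.136 ] mid [0.7496 0.1311 0.136 ]
wrist [0.7739 0.1095 0.136 ] [0.7825 0.1492 0.136 ] mid [0.7782  0.12935 0.136  ]
front [0.709 0.127 0.136]
top [0.7636 0.1494 0.136 ] [0.7633 0.1107 0.136 ] mid [0.76345 0.13005 0.136  ]
top [0.7328 0.1515 0.136 ] [0.7325 0.1105 0.136 ] mid [0.73265 0.131   0.136  ]
front [0.7089 0.1274 0.136 ] rim top?
```

Call:
send_rows(
  increments=[
    [[0.5,-4,1.5,0,0,-0.1],[1,-8,3,0,0,-0.2],[1.5,-12,4.5,0,0,-0.31],[2,-16.2,6,0,0,-0.415],[2,-16.2,6,0,0,-0.415]],
  ],
  grip=1,
)

```text
clock: 45.32
ee_pos: [0.6648, -0.1698, 0.2378]
eef_rot: [-180.0, -0.2, -168.5]
ft_force: [0.2, 0.1, 1.1]
opening: 0.0854
finger_force: 0.0
```

Call:
send_rows(
  increments=[
    [[0,0,0,0,0,0],[0,0,0,0,0,0]],
  ],
)

```text
clock: 45.58
ee_pos: [0.6688, -0.162, 0.2389]
eef_rot: [179.9, 0.0, -167.9]
ft_force: [-0.5, 1.3, -0.3]
opening: 0.0851
finger_force: 0.0
```

```bash
python3 - <<'E'
from seq import *
T=toolT(); grab('wrist','w11'); np.save('w11T.npy',T); s=sense();print(s['ee_pos'],s['eef_rot'],s['joint_pos'].round(0),s['opening'])
for t,z in [('jar',.07),('jar_code',.115)]:
    for d in models.tip_of('wrist',t)[:3]: print(t,np.round(d['uv']),round(d['conf'],2),onz('wrist',d['uv'],z,T).round(4))
for d in models.search_frame('wrist','jar')[:3]: print(np.round(d['rect']),d['conf'])
print('pred rim',proj('wrist',[.667,-.1631,.16],T).round(), 'foot',proj('wrist',[.667,-.1631,.07],T).round())
print(go([.667,-.1631,.114],[180,0,192]))
E
```

```text
[ 0.66873802 -0.16207747  0.23886632] [ 1.79895272e+02 -2.26089982e-03 -1.67928339e+02] [-12.  35.  36.  84. -21.  68. 129.] 0.08541079585564575
jar [319. 216.] 0.92 [ 0.6641 -0.1617  0.07  ]
jar [388. 363.] 0.76 [ 0.7987 -0.0608  0.07  ]
jar [292. 344.] 0.63 [ 0.7942 -0.16    0.07  ]
jar_code [376. 364.] 0.89 [ 0.7706 -0.0879  0.115 ]
jar_code [314. 377.] 0.82 [ 0.7952 -0.1377  0.115 ]
jar_code [334. 270.] 0.65 [ 0.692  -0.1439  0.115 ]
[266. 180. 102. 124.] 0.83
[255. 321.  69.  94.] 0.69
[361. 344.  72.  88.] 0.61
pred rim [316. 255.] foot [316. 218.]
[0.128, -0.023, 12.475, 0.002, -0.001, 0.001]
```

Call:
send_rows(
  increments=[
    [[0.2,0,3,0,0,0],[0.2,0,6,0,0,0],[0.2,0,9,0,0,0],[0.2,0,11.5,0,0,0],[0.2,0,12.4,0,0,0]],
  ],
)

```text
clock: 46.4
ee_pos: [0.6648, -0.1633, 0.1128]
eef_rot: [179.8, -0.2, -168.0]
ft_force: [-0.3, -0.1, 1.1]
opening: 0.0854
finger_force: 0.0
```

Call:
send_rows(
  increments=[
    [[0,0,0,0,0,0],[0,0,0,0,0,0]],
  ],
)

```text
clock: 46.65
ee_pos: [0.6667, -0.1644, 0.116]
eef_rot: [180.0, 0.1, -168.1]
ft_force: [0.2, 1.3, -0.1]
opening: 0.0851
finger_force: 0.0
```

Call:
send_rows(
  increments=[
    [[0,0,0,0,0,0],[0,0,0,0,0,0],[0,0,0,0,0,0],[0,0,0,0,0,0]],
  ],
  grip=0.5,
  squeeze=35,
)

```text
clock: 47.15
ee_pos: [0.6666, -0.1642, 0.1159]
eef_rot: [179.9, 0.1, -168.1]
ft_force: [-1.0, 0.8, 6.6]
opening: 0.0653
finger_force: 39.8
```

Call:
send_rows(
  increments=[
    [[0,0,-1,0,0,0],[0,0,-3,0,0,0],[-0.5,4,-3,0,0,0],[-1.4,9.5,-3,0,0,0],[-2.2,14.8,-3,0,0,0]],
  ],
)

```text
clock: 47.78
ee_pos: [0.6569, -0.0134, 0.1462]
eef_rot: [179.9, 0.0, -168.1]
ft_force: [0.4, 0.5, -2.2]
opening: 0.0655
finger_force: 39.6
```

Call:
send_rows(
  increments=[
    [[-0.7,4.5,0,0,0,0.15],[-1.3,8.5,0,0,0,0.3],[-1.8,12,0,0,0,0.45],[-2.1,14.5,0,0,0,0.6],[-2.1,14.8,0,0,0,0.69]],
  ],
)

```text
clock: 48.4
ee_pos: [0.6464, 0.1386, 0.1458]
eef_rot: [179.9, -0.1, 152.5]
ft_force: [-0.0, -1.0, -1.5]
opening: 0.0651
finger_force: 39.6
```

Call:
send_rows(
  increments=[
    [[0,0,0,0,0,0],[0,0,0,0,0,0]],
  ],
)

```text
clock: 48.65
ee_pos: [0.6469, 0.1336, 0.1457]
eef_rot: [180.0, -0.1, 152.5]
ft_force: [-0.8, 0.1, -1.7]
opening: 0.0656
finger_force: 39.6
```

```bash
python3 - <<'E'
from seq import *
T=toolT(); s=sense();print(s['ee_pos'],s['eef_rot'],s['joint_pos'].round(0),s['opening'])
grab('wrist','w12'); grab('scene','s12'); grab('top')
for d in models.tip_of('wrist','jar_code')[:3]: print('wc',np.round(d['uv']),round(d['conf'],2),onz('wrist',d['uv'],.145,T).round(4))
for d in models.tip_of('wrist','nozzle')[:3]: print('noz',np.round(d['uv']),round(d['conf'],2),onz('wrist',d['uv'],.115,T).round(4))
for d in models.tip_of('scene','jar_code')[:3]: print('sc',np.round(d['uv']),round(d['conf'],2),onz('scene',d['uv'],.145).round(4))
print(go([.648,.1345,.1475],[180,0,152]),go([.661,.1345,.117],[180,0,152]))
E
```

```text
[0.64685917 0.13355555 0.14570806] [ 1.79957651e+02 -5.85089646e-02  1.52457439e+02] [-43.  40.  43.  93. -31.  59.  72.] 0.06564657317258656
wc [347. 379.] 0.97 [0.68   0.1321 0.145 ]
sc [405. 296.] 0.89 [0.6814 0.136  0.145 ]
sc [300. 375.] 0.83 [ 0.8639 -0.0538  0.145 ]
sc [267. 386.] 0.65 [ 0.889  -0.1105  0.145 ]
[-0.085, 0.12, -0.237, 0.001, -0.002, 0.007] [-1.242, 0.72, 2.812, 0.001, -0.002, 0.007]
```

Call:
send_rows(
  increments=[
    [[-0.6,0.35,0.5,0,0,0.02],[-1.24,0.7,1.2,0,0,0.02],[-1.24,0.7,2,0,0,0.02],[-1.24,0.7,2.6,0,0,0.02],[-1.24,0.7,2.8,0,0,0.02]],
  ],
)

```text
clock: 49.58
ee_pos: [0.6602, 0.1347, 0.1161]
eef_rot: [-180.0, -0.2, 151.3]
ft_force: [-0.7, 0.1, -1.9]
opening: 0.0653
finger_force: 39.6
```

Call:
send_rows(
  increments=[
    [[0,0,0.1,0,0,0],[0,0,0.15,0,0,0],[0,0,0.15,0,0,0]],
  ],
)

```text
clock: 49.95
ee_pos: [0.6609, 0.1348, 0.116]
eef_rot: [180.0, -0.1, 151.3]
ft_force: [-1.6, 0.1, 1.4]
opening: 0.0657
finger_force: 39.8
```

Call:
send_rows(
  increments=[
    [[0,0,0,0,0,0],[0,0,0,0,0,0],[0,0,0,0,0,0],[0,0,0,0,0,0]],
  ],
  grip=1,
)

```text
clock: 50.45
ee_pos: [0.6609, 0.1349, 0.1155]
eef_rot: [180.0, -0.1, 151.3]
ft_force: [-0.3, 0.2, -1.5]
opening: 0.0851
finger_force: 0.0
```

Call:
send_rows(
  increments=[
    [[0,0,-2,0,0,0],[0,0,-5,0,0,0],[0,0,-10,0,0,0],[0,0,-15,0,0,0],[0,0,-17,0,0,0]],
  ],
)

```text
clock: 51.08
ee_pos: [0.6628, 0.134, 0.2907]
eef_rot: [179.7, 0.2, 151.2]
ft_force: [0.9, 0.1, -0.3]
opening: 0.0854
finger_force: 0.0
```

Call:
send_rows(
  increments=[
    [[-3,1.6,0,0,0,0],[-5.3,2.8,0,0,0,0],[-5.3,2.8,0,0,0,0],[-5.3,2.8,0,0,0,0]],
  ],
  grip=0.2,
)

```text
clock: 51.58
ee_pos: [0.7202, 0.1334, 0.2851]
eef_rot: [-180.0, -0.1, 151.2]
ft_force: [1.3, -0.2, 0.4]
opening: 0.0174
finger_force: 0.0
```

```bash
python3 - <<'E'
from seq import *
T=toolT(); s=sense();print(s['ee_pos'],s['eef_rot'],s['joint_pos'].round(0),s['opening'])
grab('wrist','w13'); np.save('w13T.npy',T)
for t,z in [('jar',.07),('jar_code',.115),('nozzle',.115),('print_button_top',.065),('scoop',.06),('scoop_grip',.085)]:
    for d in models.tip_of('wrist',t)[:2]: print(t,np.round(d['uv']),round(d['conf'],2),onz('wrist',d['uv'],z,T).round(4))
E
```

```text
[0.72022271 0.13335746 0.28506213] [-1.79982855e+02 -1.48978071e-01  1.51229275e+02] [-39.  40.  46.  74. -28.  78.  67.] 0.017422795177629083
jar [254. 337.] 0.88 [0.8135 0.0015 0.07  ]
jar [288. 155.] 0.82 [0.6611 0.134  0.07  ]
jar_code [301. 193.] 0.8 [0.6926 0.1327 0.115 ]
jar_code [218. 349.] 0.64 [ 0.7882 -0.0184  0.115 ]
nozzle [310. 209.] 0.89 [0.7078 0.1328 0.115 ]
nozzle [188. 218.] 0.34 [0.6626 0.0352 0.115 ]
scoop [144.  16.] 0.69 [0.4543 0.0769 0.06  ]
scoop_grip [150.  78.] 0.89 [0.5272 0.06   0.085 ]
```

View pics/w13.png

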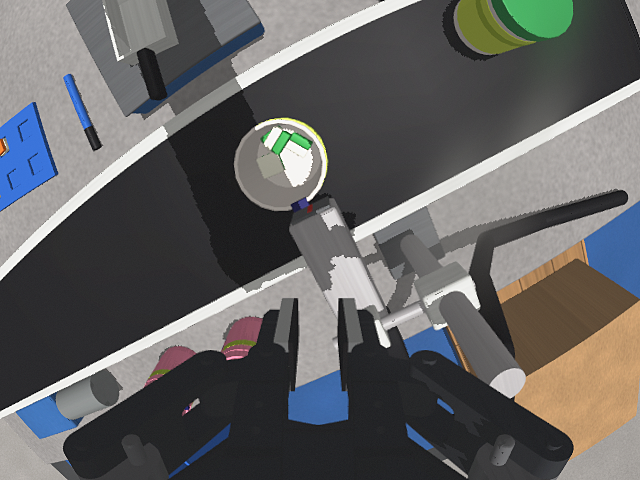

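Call:
send_rows(
  increments=[
    [[5.5,0.6,0,0,0,0],[11,1.3,1,0,0,0],[16.5,1.9,2,0,0,0],[22,2.6,3,0,0,0],[26.8,3.2,4,0,0,0]],
  ],
  grip=0,
)

```text
clock: 52.55
ee_pos: [0.4992, 0.2922, 0.2458]
eef_rot: [179.9, -0.1, 151.3]
ft_force: [-0.3, 0.3, 0.5]
opening: 0.0001
finger_force: 0.0
```

Call:
send_rows(
  increments=[
    [[0,0,0,0,0,0],[0,0,0,0,0,0],[0,0,0,0,0,0]],
  ],
)

```text
clock: 52.92
ee_pos: [0.5028, 0.2893, 0.2465]
eef_rot: [179.9, -0.0, 151.1]
ft_force: [0.3, -0.7, -0.1]
opening: 0.0002
finger_force: 0.0
```

```bash
cat > btn.py <<'E'
from seq import *
import sys
T=toolT(); f=grab('wrist',sys.argv[1]); s=sense();print(s['ee_pos'],s['eef_rot'],s['opening'])
for d in models.tip_of('wrist','print_button_top')[:2]: print('net',np.round(d['uv']),round(d['conf'],2),onz('wrist',d['uv'],.065,T).round(4))
hsv=cv2.cvtColor(f,cv2.COLOR_RGB2HSV); n,l,st,c=cv2.connectedComponentsWithStats(cv2.inRange(hsv,(40,90,50),(90,255,255)))
for k in range(1,n):
    if st[k,4]>300: print(c[k].round(1),st[k].tolist(),onz('wrist',c[k],.065,T).round(4))
np.savez(f'{sys.argv[1]}.npz',T=T)
E
python3 btn.py b1
```

```text
[0.50273904 0.28922981 0.24638359] [ 1.79938027e+02 -2.73233924e-02  1.51101640e+02] -0.00012596701215229357
net [308. 187.] 0.97 [0.4752 0.295  0.065 ]
net [123. 269.] 0.17 [0.4535 0.092  0.065 ]
[302.4 186. ] [287, 170, 32, 33, 820] [0.4724 0.2916 0.065 ]
[490.3 342.8] [447, 300, 89, 87, 5794] [0.7172 0.3892 0.065 ]
```

Call:
send_rows(
  increments=[
    [[1,-0.4,3,0,0,0],[2,-0.8,6,0,0,0],[2.7,-1.1,9,0,0,0],[2.7,-1.1,9,0,0,0],[2.7,-1.1,9,0,0,0]],
  ],
)

```text
clock: 53.65
ee_pos: [0.4738, 0.2937, 0.157]
eef_rot: [179.9, -0.0, 151.2]
ft_force: [0.3, 0.7, -0.4]
opening: 0.0004
finger_force: 0.0
```

```bash
python3 btn.py b2; python3 - <<'E'
from seq import *
T1=np.load('b1.npz')['T'];T2=np.load('b2.npz')['T']
def cen(n):
    f=cv2.imread(f'pics/{n}.png'); hsv=cv2.cvtColor(f,cv2.COLOR_BGR2HSV); k,l,st,c=cv2.connectedComponentsWithStats(cv2.inRange(hsv,(40,90,50),(90,255,255)))
    return [c[i] for i in range(1,k) if st[i,4]>300]
for a in cen('b1'):
    for b in cen('b2'):
        p,e=tri([ray('wrist',a,T1),ray('wrist',b,T2)]); print(p.round(4),np.round(e[0],4))
E
```

```text
[0.47401497 0.29400424 0.15738011] [ 1.79851746e+02 -4.59728273e-03  1.51193538e+02] 1.3935174314097282e-05
net [315. 253.] 0.63 [0.4741 0.2921 0.065 ]
net [490. 368.] 0.24 [0.6334 0.3699 0.065 ]
[312.8 249.6] [291, 228, 44, 44, 1474] [0.4714 0.292  0.065 ]
[566.3 439.1] [532, 404, 63, 76, 2663] [0.8081 0.4307 0.065 ]
[0.4731 0.291  0.0593] 0.0
[0.4413 0.3285 0.2743] 0.0132
[0.3764 0.337  0.4235] 0.0224
[0.6167 0.376  0.1736] 0.0081
```

Call:
send_rows(
  increments=[
    [[-0.1,-0.2,3,0,0,0],[-0.1,-0.2,6,0,0,0],[-0.1,-0.2,7,0,0,0],[-0.1,-0.2,7,0,0,0]],
  ],
)

```text
clock: 54.25
ee_pos: [0.4726, 0.2919, 0.0863]
eef_rot: [180.0, -0.1, 151.2]
ft_force: [-0.2, 0.4, -0.1]
opening: 0.0
finger_force: 0.0
```

Call:
send_rows(
  increments=[
    [[0,0,0.2,0,0,0],[0,0,0.4,0,0,0],[0,0,0.4,0,0,0]],
  ],
)

```text
clock: 54.62
ee_pos: [0.4722, 0.2922, 0.0823]
eef_rot: [179.9, -0.1, 151.3]
ft_force: [-0.2, -0.8, 0.1]
opening: -0.0001
finger_force: 0.0
```

Call:
send_rows(
  increments=[
    [[0,0,0.2,0,0,0],[0,0,0.4,0,0,0],[0,0,0.4,0,0,0]],
  ],
)

```text
clock: 55.0
ee_pos: [0.4719, 0.2919, 0.0777]
eef_rot: [180.0, -0.1, 151.3]
ft_force: [0.4, 0.4, 0.3]
opening: 0.0001
finger_force: 0.0
```

Call:
send_rows(
  increments=[
    [[0,0,0.2,0,0,0],[0,0,0.4,0,0,0],[0,0,0.4,0,0,0]],
  ],
)

```text
clock: 55.38
ee_pos: [0.4721, 0.292, 0.0739]
eef_rot: [180.0, -0.1, 151.3]
ft_force: [0.6, 0.6, 1.8]
opening: -0.0003
finger_force: 1.0
```

Call:
send_rows(
  increments=[
    [[0,0,0.2,0,0,0],[0,0,0.3,0,0,0],[0,0,0.3,0,0,0]],
  ],
)

```text
clock: 55.75
ee_pos: [0.4722, 0.292, 0.071]
eef_rot: [180.0, -0.1, 151.3]
ft_force: [-0.6, -0.3, 3.2]
opening: -0.0003
finger_force: 1.8
```

Call:
send_rows(
  increments=[
    [[0,0,0.2,0,0,0],[0,0,0.2,0,0,0],[0,0,0.2,0,0,0]],
  ],
)

```text
clock: 56.12
ee_pos: [0.4722, 0.292, 0.0691]
eef_rot: [180.0, -0.1, 151.3]
ft_force: [-1.2, -1.1, 5.2]
opening: 0.0001
finger_force: 3.0
```

Call:
send_rows(
  increments=[
    [[0,0,0.1,0,0,0],[0,0,0.2,0,0,0],[0,0,0.2,0,0,0]],
  ],
)

```text
clock: 56.5
ee_pos: [0.4723, 0.2921, 0.0688]
eef_rot: [179.9, -0.2, 151.2]
ft_force: [-6.4, -2.5, 22.6]
opening: -0.0001
finger_force: 11.5
```

Call:
send_rows(
  increments=[
    [[0,0,-3,0,0,0],[0,0,-8,0,0,0],[0,0,-14,0,0,0],[0,0,-19,0,0,0],[0,0,-20,0,0,0]],
  ],
)

```text
clock: 57.12
ee_pos: [0.474, 0.2925, 0.2701]
eef_rot: [179.7, 0.0, 151.3]
ft_force: [-0.3, 0.2, -0.1]
opening: -0.0001
finger_force: 0.0
```

```bash
python3 - <<'E'
from seq import *
s=sense();print(s['clock'],s['ee_pos'])
grab('top','tf');grab('scene','sf')
for t in ['jar','jar_code','nozzle','scoop','scoop_grip','scoop_lip','done_jar','wash_bottle','tape','marker','orange1','green1']:
    D={c:models.tip_of(c,t) for c in ['top','scene']}
    for a in D['top']:
        for b in D['scene']:
            p,e=tri([ray('top',a['uv']),ray('scene',b['uv'])])
            if e[0]<.005: print(t,p.round(3).tolist(),round(e[0],4),round(a['conf'],2),round(b['conf'],2))
E
```

```text
57.125 [0.47397909 0.29251719 0.2700961 ]
jar [0.844, -0.038, 0.002] 0.0005 0.94 0.72
jar [0.838, -0.15, 0.025] 0.0018 0.92 0.98
jar [0.661, 0.134, 0.068] 0.0037 0.89 0.68
jar_code [0.852, -0.131, 0.04] 0.0019 0.73 0.96
jar_code [0.55, -0.115, -0.673] 0.0038 0.69 0.79
jar_code [0.825, -0.065, 0.037] 0.0021 0.66 0.79
jar_code [0.694, 0.134, 0.122] 0.0036 0.56 0.8
nozzle [0.713, 0.143, 0.113] 0.0037 0.73 0.73
scoop [0.196, -0.312, 0.013] 0.0019 0.91 0.69
scoop [0.448, 0.074, 0.063] 0.0013 0.73 0.79
scoop [0.247, 0.33, -0.002] 0.0019 0.71 0.6
scoop_grip [0.211, 0.258, 0.051] 0.0029 0.81 0.73
scoop_grip [0.531, 0.061, 0.104] 0.0001 0.69 0.92
scoop_lip [0.259, -0.321, 0.024] 0.0003 0.89 0.82
scoop_lip [0.38, 0.095, 0.057] 0.0009 0.75 0.82
scoop_lip [0.276, 0.384, 0.021] 0.0019 0.7 0.95
done_jar [0.635, 0.367, 0.079] 0.001 0.76 0.73
wash_bottle [0.468, 0.421, 0.019] 0.0009 0.69 0.8
tape [0.457, -0.49, 0.006] 0.0034 0.93 0.87
marker [0.473, -0.071, 0.005] 0.0022 0.58 0.69
orange1 [0.422, -0.219, 0.021] 0.0018 0.42 0.56
orange1 [0.459, -0.287, -0.003] 0.0035 0.41 0.55
green1 [0.643, 0.13, 0.106] 0.0009 0.43 0.44
```

```bash
python3 -c "
from station import job
print(job.close_job())"
```

```text
the job is handed in; nothing more can be done
None
```

I handed the job in after a full run: all four green tablets are in the jar, the scoop is back on the scale, the jar stands about 15 mm from the nozzle with its code window facing it, and I pressed the print button fully and let go. A final camera check showed nothing else on the bench out of place, but the hand-in returned no verdict.

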